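Collect finished samples from the analyser's catch tray and lock them in the tote

TASK

Collect the two finished samples from the analyser's catch tray into the blue transport tote, both upright on its floor: the flat-topped cassette in the narrow slot and the round jar in the wide bay, lowered in and not dropped. Then lock them in by sliding the retaining rod through the eyes at both ends of the tote, fully home so that its orange grip stops against the eye bracket. Leave the beaker, the amber bottle and the tube rack alone.

Things in the scene. Friction and masses are not known exactly. Their poses are not given: they have to be found in the camera images.
- tray: catch tray, fixed. Origin: centre of underside. One lane along its y, floor 6 mm above the bench, 70 mm wide inside in x, y from -110 to 100 mm, between clear upright guides 5 mm thick, tops 88 mm above the bench; grey stop at -y, ramp and belt (60 mm high) from y 113 mm on. The guides leave no room for fingers: samples are taken only by the sides that look along the lane (y).
- cassette: finished sample cassette, an upright white block with flush red lid, 58 (x) x 38 (y) x 70 (z) mm, about 110 g. Origin: centre of its underside. It stands in the lane with its x across the lane.
- jar: finished sample jar, upright, round, white with a yellow band, 46 mm diameter up to 52 mm height, then a red cap 43 mm in diameter, 68 mm tall in all, about 90 g. Origin: centre of its underside. It stands in the same lane as the cassette, in either order.
- tote: blue tote, fixed. Origin: centre of underside; 140 (x) x 115 (y) mm. Walls 5 mm: three across y at y = 55, 3.5, -55 mm, tops 80 mm up; two at x = +-67.5 mm, 40 mm high. Between them a narrow slot (46.5 mm in y) and a wide bay (53.5 mm), each 130 mm long in x: fingers fit only on a sample's tote-x sides. Steel eye brackets (36 x 8 mm, 112 mm high) at y = +-90 mm, holes along y.
- slot_floor (a point): centre of the floor of the narrow slot of the tote, where the cassette belongs (with its x along tote x). Axes as the tote's.
- bay_floor (a point): centre of the floor of the wide bay of the tote, where the jar belongs. Axes as the tote's.
- eye_slot_end (a point): centre of the eye hole (14 mm diameter, chamfered both sides) in the bracket beyond the narrow slot, 94 mm above the bench
- eye_bay_end (a point): centre of the eye hole (14 mm diameter) in the bracket beyond the wide bay, 94 mm above the bench
- eye_line_mid (a point): midpoint between the two eye holes, 90 mm from each
- rod: retaining rod lying on the bench: orange grip block 56 (x) x 18 (y) x 22 (z) mm and a steel shaft, 8 mm diameter, along +x from the grip's end face (x = 28 mm) to x = 233 mm. Origin: centre of the grip's underside; shaft axis 11 mm above it. 140 g, balances 17 mm from the origin towards the shaft. It may go in from either end of the tote.
- rod_tip (a point): rounded end of the shaft, on its axis
- rod_mid (a point): point on the shaft's axis 94 mm from the grip's end face; it lies on eye_line_mid when the rod is fully home
- beaker: bystander: glass beaker, 70 mm in diameter, 85 mm tall; origin centre of its underside
- reagent: bystander: amber bottle, 60 mm in diameter, 125 mm tall; origin centre of its underside
- rack: bystander: white tube rack with red-capped tubes, 60 x 196 mm, 90 mm tall; origin centre of its underside
Things that resemble listed ones, but are neither listed nor needed, are in the scene too. Leave any turquoise look-alike of the jar alone.

How it is judged:
On the way, in this order (a step that is already met when the one before it is completed fails the run):
1. the cassette stands in the narrow slot and the jar in the wide bay (either first) (x of cassette in the frame of slot_floor between -0.04 and 0.04 m and y of cassette in the frame of slot_floor between -0.012 and 0.012 m and z of cassette in the frame of slot_floor between -0.005 and 0.006 m and angle between each of cassette, jar's own z axis and vertical below 0.12 rad and x of jar in the frame of bay_floor between -0.048 and 0.048 m and y of jar in the frame of bay_floor between -0.014 and 0.014 m and z of jar in the frame of bay_floor between -0.005 and 0.006 m), for 0.2 s.
2. the rod is through both eyes, fully home (distance between rod_mid and eye_line_mid below 0.014 m and angle between the x axis of rod and the y axis of tote, either way round below 0.08 rad), for 0.2 s.
At the end, for the whole second after the job is handed in: The cassette stands upright (within 7 degrees) on the floor of the narrow slot and the jar upright on the floor of the wide bay; the rod lies through both eyes, along the tote's y axis, with rod_mid within 14 mm of eye_line_mid (grip against the bracket to about 13 mm); all released and at rest (all of step 1 and all of step 2 and linear speed of each of cassette, jar, rod below 0.02 m/s); the robot touches nothing.
It fails at once if the cassette is dropped into the slot (moves faster than 0.4 m/s there) (x of cassette in the frame of slot_floor between -0.05 and 0.05 m and y of cassette in the frame of slot_floor between -0.02 and 0.02 m and z of cassette in the frame of slot_floor below 0.07 m and linear speed of cassette above 0.4 m/s).
It fails at once if the jar is dropped into the bay (moves faster than 0.4 m/s there) (x of jar in the frame of bay_floor between -0.05 and 0.05 m and y of jar in the frame of bay_floor between -0.02 and 0.02 m and z of jar in the frame of bay_floor below 0.07 m and linear speed of jar above 0.4 m/s).
It fails at once if the beaker is pushed more than 30 mm or tipped over (distance of beaker from where it was at the start of the episode above 0.03 m or angle between beaker's own z axis and vertical above 0.5 rad).
It fails at once if the amber bottle is pushed more than 30 mm or tipped over (distance of reagent from where it was at the start of the episode above 0.03 m or angle between reagent's own z axis and vertical above 0.5 rad).
It fails at once if the tube rack is pushed more than 30 mm or tipped over (distance of rack from where it was at the start of the episode above 0.03 m or angle between rack's own z axis and vertical above 0.5 rad).
It also fails if it takes over 72 s, if anything falls off the work surface, if the arm or the gripper's body presses on something with over 40 N, if the wrist force passes 120 N, or if a joint passes its speed limit or range.

ROBOT

A 7-joint arm with a two-finger parallel gripper is mounted at the origin on the work surface. World frame = base frame: x ahead of the robot, y to its left, z up, the work surface at z = 0. Lengths are in m, angles in rad, forces in N, time in s.
With the tool pointing down it reaches from about 0.425 to 0.925 m from the base axis. Payload 6.8 kg.
Tool frame: the origin (TCP) lies midway between the tips of the shut fingers; the grasp point (between the pads) lies 19 mm behind it (r.grip_depth is the distance from the TCP to the grasp point, in m); z points along the fingers, y is the line along which they close (so a half turn about z gives the same grasp; the last joint's range is limited). The gripper opens to 85 mm and grips with 20 to 120 N. Pads are 22 mm wide; open, the fingers measure 114 mm over their backs; the gripper's body (76 mm by 85 mm) begins 54 mm behind the grasp point. The pads swing forward as they close: fully open they stand 13 mm farther back than shut.
Start: joints at [-1.307, 0.477, 0.022, 1.555, -0.011, 1.109, -0.083], TCP at [0.245, 0.629, 0.231] pointing down, gripper open.
Joint ranges: [-2.96, 2.96], [-0.34, 2.1], [-1.41, 1.46], [0.24, 2.44], [-1.37, 4.51], [0.17, 1.92], [-2.96, 2.96]. Speed limits (rad/s): [2.39, 2.39, 3.14, 3.14, 3.14, 3.14, 3.14].

INTERFACE

Orientations are given as a rotation vector (axis times angle).
In Python, from bench import telemetry, grab_frame, calibration, order, silhouettes, r gives the robot as it stands.
- The arm moves only by the tool apply_moves, never from a script. Its argument "moves" is a list of rows, each a list of 7 numbers: the turn, a rotation vector about the tool's x, y, z scaled (see below), then the shift along the tool's x, y, z scaled (see below), then the opening, from -1 (shut) to 1 (fully open). A call has exactly 8 rows; each row shifts and turns the commanded pose from where the row before left it, along the tool's axes as they then stand; what a row does not reach is not made up. The controller multiplies each number of a shift by 1000 mm and each number of a turn by 6 degrees. A row lasts 1/12 s, in which the tool goes at most 41.7 mm and 7.16 degrees, less where a joint would pass 70% of its speed; a pose out of reach is approached as far as the arm can. A call with a number of a shift or a turn outside -1 to 1 is refused whole. A call with a gripper value outside its range is refused whole. The fingers move at their own pace and stop on an object; "grip_force" is the grip in N (left out, the last holds). Time passes only in rows, so rows that do not move let the fingers close, or fill a call up. It gives the time, the measured TCP pose, the force, the opening and the grip force at its end, in the units of the state.
- telemetry.get_obs(): the state, without advancing time (a new reading comes with each control period).
- grab_frame(name): name is "scene" or "top" or "wrist"; returns the picture (420x560x3 uint8, blue, green, red); there is no depth.
- calibration(name): a dict with "fx", "fy", "cx", "cy" (pixels), "k1" (the pictures are not rectified: a ray, as slopes to the right and down, at radius r is drawn at 1 + k1 r^2 times it, then the intrinsics apply), "world_from_camera" (4x4, takes a point from camera to world coordinates); the wrist camera has in their place "mount" (4x4, takes a point from camera to tool coordinates, whose origin is the TCP and whose axes are the flange's). Camera axes: x right, y down, z forward; pixel columns grow to the right and rows downward; lengths in m; the calibration is good to about 2 mm. A picture is of the moment at which its call begins: read the wrist's pose just before it. calibration takes no time and is no camera call.
- order.hand_in(): hands the job in; it is judged then, once.
Trained networks look in the newest picture that a camera, given by its name, has taken for a name from the list of things; names that differ only in an ending like _2 or _b are one class to them, and where a whole thing is asked for, a point or a joint stands for the part that bears it (a point fixed in the world has none). Each returns a list of dicts, best first, with "p" (0 to 1); they miss things now and then, are a little off and sometimes report something else, mostly with a low value. They report only what shows in the picture. A call takes as long as a camera call. They do not tell look-alikes from the thing itself.
- silhouettes(thing, camera): "mask" (420x560 bool, what is visible of it) and "extent" ([centre column, centre row, width, height] in pixels, round what is visible of it).
The state is a dict: "clock": time; "joints": joint angles; "qvel": joint speeds; "tau": joint torques, N m; "tcp_pos": TCP position; "orientation": TCP orientation; "contact_force": force on the tool from outside, world axes, zero at the start; "moment": the same for the moment, N m; "grip_width": finger opening in m; "gripper_force": force on a finger pad.
Only numpy, scipy, OpenCV 4.12 (cv2) and the standard library are available. Lean on these libraries where they do the work, as an engineer would, in place of code of your own. Each camera call takes 0.05 s, during which the arm holds its last target. There are 200 camera calls.

## Working session

There is one attempt and no reset: what is moved stays moved. The work goes in short steps, Python scripts to look and compute and a tool call to move; the robot and the scene stay as the last step left them, time stands still between calls to the robot, and variables do not carry over. Pictures are saved under pics/ and viewed, at most 10 in all, crops included, and the job is handed in when it is done.

Besides the shell and the picture viewer there is one more tool, called after "Request:" as a command line: name --pt "numbers of a row" for each row, then --argument value for the rest. apply_moves: Moves the arm, as the interface text tells. Its arguments: {"type":"object","properties":{"moves":{"type":"array"},"grip_force":{"type":"number"}},"required":["moves"]}

```bash
ls; mkdir -p pics
python3 - <<'E'
from bench import telemetry, grab_frame, calibration, order, silhouettes, r
import cv2,numpy as np
o=telemetry.get_obs(); print({k:np.round(v,4) for k,v in o.items()})
a=grab_frame("scene");b=grab_frame("top")
cv2.imwrite("pics/scene.png",a);cv2.imwrite("pics/top.png",b)
for c in("scene","top","wrist"): 
  k=calibration(c);print(c,{n:np.round(v,4).tolist() for n,v in k.items()})
for c in("scene","top"):
  for t in("tray","cassette","jar","tote","rod","beaker","reagent","rack"):
    print(c,t,[(round(float(d["p"]),2),np.round(d["extent"]).tolist()) for d in silhouettes(t,c)][:4])
E
```

```text
pics
{'clock': np.float64(0.0), 'joints': array([-1.3071,  0.4778,  0.0223,  1.5565, -0.0115,  1.1093, -0.0831]), 'qvel': array([-0.0001,  0.0007, -0.0011,  0.0005, -0.0009,  0.0001,  0.0001]), 'tau': array([-1.30000e-03, -5.96450e+01,  1.60770e+00, -2.81202e+01,
        1.25000e-02,  9.40000e-03,  0.00000e+00]), 'tcp_pos': array([0.2451, 0.6283, 0.2303]), 'orientation': array([-5.8060e-01, -3.0873e+00,  2.8000e-03]), 'contact_force': array([ 1.0551, -0.3317, -0.1784]), 'moment': array([-0.0116,  0.0032, -0.0074]), 'gripper_force': np.float64(0.0), 'grip_width': np.float64(0.0854)}
scene {'fx': 420.2445, 'fy': 420.2445, 'cx': 276.8588, 'cy': 208.9563, 'k1': -0.0895, 'world_from_camera': [[-0.678, 0.4187, -0.6041, 1.1632], [0.7349, 0.3685, -0.5693, 0.4862], [-0.0157, -0.83, -0.5576, 0.5965], [0.0, 0.0, 0.0, 1.0]]}
top {'fx': 429.6308, 'fy': 429.6308, 'cx': 281.5212, 'cy': 205.6278, 'k1': -0.0903, 'world_from_camera': [[-0.09, -0.9732, 0.2117, 0.4086], [-0.9959, 0.0878, -0.02, -0.0057], [0.0009, -0.2126, -0.9771, 0.9995], [0.0, 0.0, 0.0, 1.0]]}
wrist {'fx': 308.0302, 'fy': 308.0302, 'c
[... 534 characters left out ...]
ne beaker [(0.8, [240.0, 268.0, 40.0, 54.0]), (0.45, [221.0, 179.0, 70.0, 67.0])]
scene reagent [(0.89, [311.0, 300.0, 35.0, 68.0]), (0.72, [219.0, 180.0, 72.0, 66.0])]
scene rack [(0.75, [183.0, 226.0, 67.0, 75.0])]
top tray [(0.62, [106.0, 242.0, 208.0, 72.0])]
top cassette [(0.9, [134.0, 238.0, 27.0, 29.0])]
top jar [(0.93, [177.0, 232.0, 23.0, 26.0]), (0.84, [144.0, 189.0, 28.0, 26.0]), (0.74, [149.0, 286.0, 28.0, 25.0]), (0.64, [187.0, 285.0, 26.0, 17.0])]
top tote [(0.69, [402.0, 217.0, 99.0, 79.0])]
top rod [(0.76, [285.0, 277.0, 110.0, 22.0])]
top beaker [(0.57, [259.0, 146.0, 33.0, 37.0])]
top reagent [(0.84, [194.0, 158.0, 30.0, 36.0])]
top rack [(0.87, [352.0, 145.0, 86.0, 40.0])]
```

Run:
```python
import cv2
b=cv2.imread("pics/top.png");cv2.imwrite("pics/top2.png",cv2.resize(b[100:350,0:480],(800,417),interpolation=cv2.INTER_CUBIC))
```

```text
(no output)
```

View pics/scene.png

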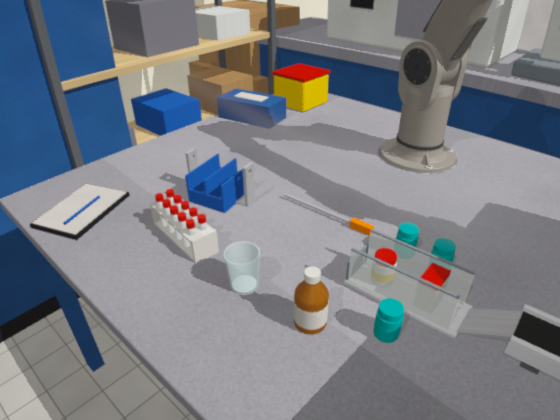

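View pics/top2.png

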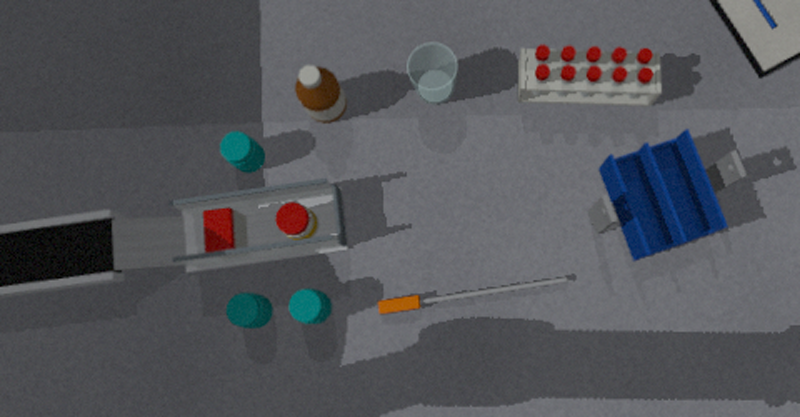

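The top picture shows the real jar (red cap, yellow band) at px (177,232) in the lane, with the cassette's red lid at (134,238). The turquoise look-alikes are at (144,189), (149,286) and (187,285). The rod's grip is at about (240,282) and its tip at about (343,266). The tote is at about (398,217).

```bash
cat > h.py <<'E'
from bench import telemetry, grab_frame, calibration, order, silhouettes, r
import cv2,numpy as np
from scipy.spatial.transform import Rotation as R
def cam(c,o=None):
    k=calibration(c); K=np.array([[k["fx"],0,k["cx"]],[0,k["fy"],k["cy"]],[0,0,1]]); D=np.array([k["k1"],0,0,0.])
    if c=="wrist":
        o=o or telemetry.get_obs(); T=np.eye(4);T[:3,:3]=R.from_rotvec(o["orientation"]).as_matrix();T[:3,3]=o["tcp_pos"];W=T@np.array(k["mount"])
    else: W=np.array(k["world_from_camera"])
    return K,D,W
def toz(C,px,z):
    K,D,W=C; p=cv2.undistortPoints(np.array(px,float).reshape(-1,1,2),K,D).reshape(-1,2)
    d=np.c_[p,np.ones(len(p))]@W[:3,:3].T
    return W[:3,3]+d*((z-W[2,3])/d[:,2])[:,None]
def proj(C,P):
    K,D,W=C; P=(np.array(P,float).reshape(-1,3)-W[:3,3])@W[:3,:3]
    return cv2.projectPoints(P,np.zeros(3),np.zeros(3),K,D)[0].reshape(-1,2)
def red(im): h=cv2.cvtColor(im,cv2.COLOR_BGR2HSV);return (((h[...,0]<6)|(h[...,0]>174))&(h[...,1]>150)&(h[...,2]>60)).astype(np.uint8)
def orange(im): h=cv2.cvtColor(im,cv2.COLOR_BGR2HSV);return ((h[...,0]>8)&(h[...,0]<22)&(h[...,1]>150)&(h[...,2]>80)).astype(np.uint8)
def blobs(m,mn=40):
    n,l,s,c=cv2.connectedComponentsWithStats(m); return [(s[i],c[i],l==i) for i in range(1,n) if s[i][4]>=mn]
E
python3 - <<'E'
from h import *
for c in("top","scene"):
    im=cv2.imread({"top":"pics/top.png","scene":"pics/scene.png"}[c]);C=cam(c)
    for s,ce,m in blobs(red(im)):
        print(c,"red",s[4],ce.round(1),toz(C,[ce],.075)[0].round(4), cv2.minAreaRect(toz(C,np.argwhere(m)[:,::-1],.076)[:,:2].astype(np.float32)))
    for s,ce,m in blobs(orange(im)):
        print(c,"or",s[4],ce.round(1),toz(C,[ce],.018)[0].round(4), cv2.minAreaRect(toz(C,np.argwhere(m)[:,::-1],.018)[:,:2].astype(np.float32)))
C=cam("top")
print("tip",toz(C,[[574/1.667,100+277/1.667],[422/1.667,100+301/1.667]],.011).round(4))
g=lambda u,v:[u/1.667,100+v/1.667]
print("tote walls",toz(C,[g(608,160),g(647,147),g(688,133),g(636,257),g(722,226)],.08).round(4))
print("brackets",toz(C,[g(597,203),g(740,155)],.112).round(4))
print("tray",toz(C,[g(175,203),g(336,184),g(188,269),g(346,245)],.088).round(4))
for u in [(240,165),(248,312),(308,307)]: print("teal",toz(C,[g(*u)],.04).round(3))
print("reagent",toz(C,[g(325,105)],.02).round(3),"beaker",toz(C,[g(436,90)],0.).round(3), "rack",toz(C,[g(592,78)],.045).round(3))
im=cv2.imread("pics/top.png");cv2.imwrite("pics/tote.png",cv2.resize(im[160:270,340:480],(800,629)[:2],interpolation=cv2.INTER_CUBIC)[:600])
E
```

```text
top red 60 [325.2 131.2] [ 0.7742 -0.1403  0.075 ] ((0.7743309140205383, -0.13981153070926666), (0.018538227304816246, 0.019641341641545296), 85.03631591796875)
top red 59 [340.6 131.8] [ 0.7696 -0.1755  0.075 ] ((0.7688788771629333, -0.17508642375469208), (0.016150610521435738, 0.019981950521469116), 83.03655242919922)
top red 61 [355.6 132.1] [ 0.7659 -0.21    0.075 ] ((0.7659140229225159, -0.20957958698272705), (0.016196707263588905, 0.02020617388188839), 82.55118560791016)
top red 61 [371.  132.7] [ 0.7616 -0.2454  0.075 ] ((0.7604793906211853, -0.24508020281791687), (0.018997017294168472, 0.019652312621474266), 85.28018951416016)
top red 60 [386.4 133.2] [ 0.7574 -0.2808  0.075 ] ((0.757064700126648, -0.2806302309036255), (0.016403287649154663, 0.0223836787045002), 56.978023529052734)
top red 62 [325.  142.9] [ 0.7459 -0.1366  0.075 ] ((0.745274543762207, -0.13646988570690155), (0.018399372696876526, 0.019346924498677254), 85.00597381591797)
top red 58 [340.4 143.3] [ 0.742  -0.1716  0.075 ] ((0.7421359419822693, -0.1717701554298401), (0.016034696251153946, 0.019612034782767296)
[... 2399 characters left out ...]
)
scene or 82 [309.3 330.1] [0.7762 0.1934 0.018 ] ((0.7752667665481567, 0.192404106259346), (0.015696635469794273, 0.047303058207035065), 36.178470611572266)
tip [[ 0.4683 -0.1566  0.011 ]
 [ 0.4548  0.054   0.011 ]]
tote walls [[ 0.613  -0.2096  0.08  ]
 [ 0.6261 -0.2642  0.08  ]
 [ 0.6404 -0.3226  0.08  ]
 [ 0.4821 -0.2292  0.08  ]
 [ 0.5114 -0.3483  0.08  ]]
brackets [[ 0.5518 -0.1813  0.112 ]
 [ 0.5972 -0.3753  0.112 ]]
tray [[0.6048 0.3634 0.088 ]
 [0.6112 0.1496 0.088 ]
 [0.5168 0.347  0.088 ]
 [0.5303 0.1409 0.088 ]]
teal [[0.661 0.29  0.04 ]]
teal [[0.458 0.285 0.04 ]]
teal [[0.458 0.204 0.04 ]]
reagent [[0.744 0.171 0.02 ]] beaker [[0.758 0.011 0.   ]] rack [[ 0.741 -0.211  0.045]]
```

View pics/tote.png

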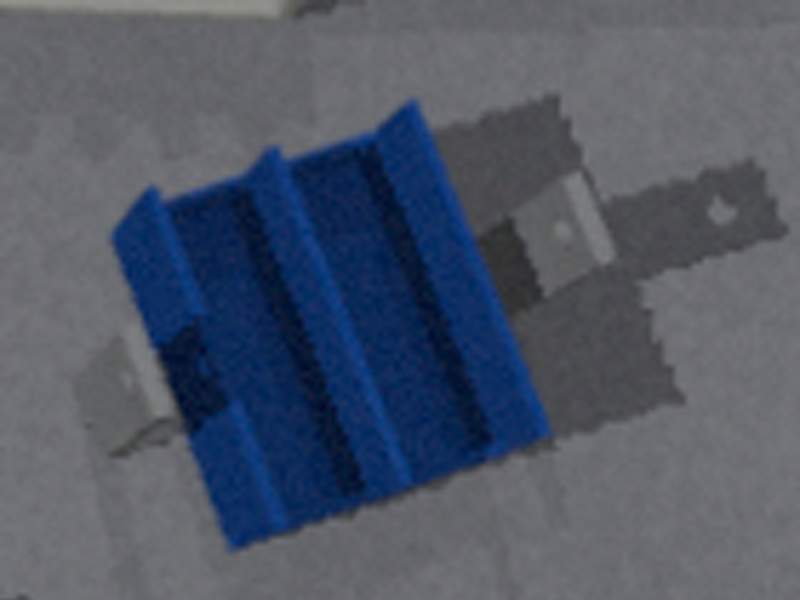

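Narrow slot: in the tote crop the wall tops are at columns 155, 275 and 415, so the left slot (world +y side) is the narrow one. The tote's +y therefore points to world +y, with a yaw of about 10°. I'll go above the tray.

Request:
apply_moves --pt "0 0 0 -0.031 -0.016 0 1" --pt "0 0 0 -0.031 -0.016 0 1" --pt "0 0 0 -0.031 -0.016 0 1" --pt "0 0 0 -0.031 -0.016 0 1" --pt "0 0 0 -0.031 -0.016 0 1" --pt "0 0 0 -0.031 -0.016 0 1" --pt "0 0 0 -0.031 -0.016 0 1" --pt "0 0 0 -0.031 -0.016 0 1"

```text
clock: 1.57
tcp_pos: [0.4308, 0.4182, 0.2316]
orientation: [0.581, 3.087, 0.001]
contact_force: [0.9, -0.6, 0.5]
grip_width: 0.0852
gripper_force: 0.0
```

Request:
apply_moves --pt "0 0 0 -0.031 -0.016 0 1" --pt "0 0 0 -0.031 -0.016 0 1" --pt "0 0 0 -0.031 -0.016 0 1" --pt "0 0 0 -0.031 -0.016 0 1" --pt "0 0 -1 -0.031 -0.016 0 1" --pt "0 0 -1 -0.031 -0.016 0 1" --pt "0 0 -1 0 0 0 1" --pt "0 0 -1 0 0 0 1"

```text
clock: 2.23
tcp_pos: [0.5729, 0.2619, 0.2313]
orientation: [-0.073, 3.14, -0.002]
contact_force: [0.2, 0.6, -0.3]
grip_width: 0.0856
gripper_force: 0.0
```

Run:
```python
from h import *
o=telemetry.get_obs();im=grab_frame("wrist");C=cam("wrist",o);cv2.imwrite("pics/w1.png",im)
print(o["tcp_pos"].round(4),o["orientation"].round(4))
for s,ce,m in blobs(red(im),200):
    print(s[4],ce.round(1),cv2.minAreaRect(toz(C,np.argwhere(m)[:,::-1],.075)[:,:2].astype(np.float32)))
for t in("cassette","jar"): print(t,[(round(float(d["p"]),2),np.round(d["extent"]).tolist()) for d in silhouettes(t,"wrist")][:4])
```

```text
[0.5729 0.2619 0.2313] [-7.3400e-02  3.1398e+00 -1.6000e-03]
2086 [331.7 184. ] ((0.5634944438934326, 0.3111785650253296), (0.054653316736221313, 0.03798115253448486), 3.0407376289367676)
1401 [234.2 187.3] ((0.5714675784111023, 0.21467119455337524), (0.04174070805311203, 0.04185507819056511), 2.82361102104187)
cassette [(0.7, [330.0, 186.0, 44.0, 54.0])]
jar [(0.91, [300.0, 270.0, 37.0, 55.0]), (0.89, [228.0, 69.0, 52.0, 56.0]), (0.75, [311.0, 73.0, 44.0, 59.0]), (0.58, [237.0, 182.0, 41.0, 46.0])]
```

View pics/w1.png

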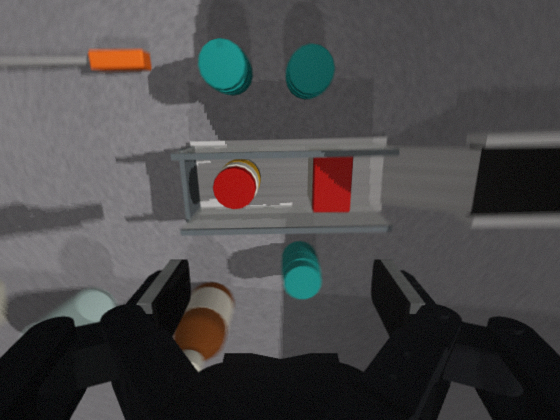

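The wrist picture shows the red-capped jar at (234,187) and the cassette lid at (332,184) in the lane. Turquoise look-alikes are at (224,67), (310,70) and (301,270). I choose the jar with the red cap; its measured 42 mm cap agrees with the description. Grasping it now.

Request:
apply_moves --pt "0 0 0 0.004 -0.024 0 0.7" --pt "0 0 0 0 -0.024 0 0.7" --pt "0 0 0 0 0 0.035 0.7" --pt "0 0 0 0 0 0.035 0.7" --pt "0 0 0 0 0 0.035 0.7" --pt "0 0 0 0 0 0.035 0.7" --pt "0 0 0 0 0 0.035 0.7" --pt "0 0 0 0 0 0.034 0.7"

```text
clock: 3.05
tcp_pos: [0.5687, 0.2178, 0.0209]
orientation: [-0.07, 3.14, 0.0]
contact_force: [0.5, -0.3, 0.1]
grip_width: 0.0724
gripper_force: 0.0
```

Request:
apply_moves --pt "0 0 0 0 0 0 0.7" --pt "0 0 0 0 0 0 -0.2" --pt "0 0 0 0 0 0 -0.2" --pt "0 0 0 0 0 0 -0.2" --pt "0 0 0 0 0 0 -0.2" --pt "0 0 0 0 0 0 -0.2" --pt "0 0 0 0 0 0 -0.2" --pt "0 0 0 0 0 0 -0.2" --grip_force 40

```text
clock: 3.72
tcp_pos: [0.5706, 0.2178, 0.0247]
orientation: [-0.073, 3.137, 0.003]
contact_force: [-0.3, 0.0, 7.9]
grip_width: 0.045
gripper_force: 41.6
```

Request:
apply_moves --pt "0 0 0 0 0 -0.02 -0.2" --pt "0 0 0 0 0 -0.036 -0.2" --pt "0 0 0 0 0 -0.036 -0.2" --pt "0 0 0 0 0 -0.036 -0.2" --pt "0 0 0 0 0 -0.036 -0.2" --pt "0 0 0 0 0 -0.036 -0.2" --pt "0 0 0 0.002 -0.02 0 -0.2" --pt "0 0 0 0.002 -0.038 0 -0.2"

```text
clock: 4.38
tcp_pos: [0.5687, 0.1646, 0.2262]
orientation: [-0.086, 3.134, 0.009]
contact_force: [-0.0, -0.6, -1.1]
grip_width: 0.0454
gripper_force: 41.2
```

Request:
apply_moves --pt "0 0 0 0.002 -0.038 0 -0.2" --pt "0 0 0 0.002 -0.038 0 -0.2" --pt "0 0 0 0.002 -0.038 0 -0.2" --pt "0 0 0 0.002 -0.038 0 -0.2" --pt "0 0 0 0.002 -0.038 0 -0.2" --pt "0 0 0 0.002 -0.038 0 -0.2" --pt "0 0 0 0.002 -0.038 0 -0.2" --pt "0 0 0 0.002 -0.038 0 -0.2"

```text
clock: 5.05
tcp_pos: [0.5657, -0.1474, 0.2233]
orientation: [-0.074, 3.139, 0.0]
contact_force: [0.5, -0.7, -1.2]
grip_width: 0.0447
gripper_force: 41.2
```

Request:
apply_moves --pt "0 0 0 0.002 -0.038 0 -0.2" --pt "0 0 0 0.002 -0.038 0 -0.2" --pt "0 0 0 0.002 -0.038 0 -0.2" --pt "0 0 1 0 -0.018 0 -0.2" --pt "0 0 1 0 0 0 -0.2" --pt "0 0 1 0 0 0 -0.2" --pt "0 0 1 0 0 0 -0.2" --pt "0 0 1 0 0 0 -0.2"

```text
clock: 5.72
tcp_pos: [0.5662, -0.2779, 0.223]
orientation: [0.75, 3.05, 0.001]
contact_force: [-0.2, -0.5, -0.5]
grip_width: 0.0451
gripper_force: 41.2
```

Request:
apply_moves --pt "0 0 1 0 0 0 -0.2" --pt "0 0 1 0 0 0 -0.2" --pt "0 0 1 0 0 0 -0.2" --pt "0 0 1 0 0 0 -0.2" --pt "0 0 1 0 0 0 -0.2" --pt "0 0 1 0 0 0 -0.2" --pt "0 0 1 0 0 0 -0.2" --pt "0 0 1 0 0 0 -0.2"

```text
clock: 6.38
tcp_pos: [0.5663, -0.2775, 0.2231]
orientation: [1.925, 2.482, 0.002]
contact_force: [0.3, -0.4, 0.2]
grip_width: 0.0449
gripper_force: 41.2
```

Run:
```python
from h import *
o=telemetry.get_obs();im=grab_frame("wrist");C=cam("wrist",o);cv2.imwrite("pics/w2.png",im)
np.save("w2.npy",np.r_[o["tcp_pos"],o["orientation"]])
print(o["tcp_pos"].round(4),o["orientation"].round(4),o["grip_width"],o["clock"])
```

```text
[ 0.5663 -0.2775  0.2231] [1.9253e+00 2.4817e+00 1.7000e-03] 0.04485732229581262 6.3833
```

View pics/w2.png

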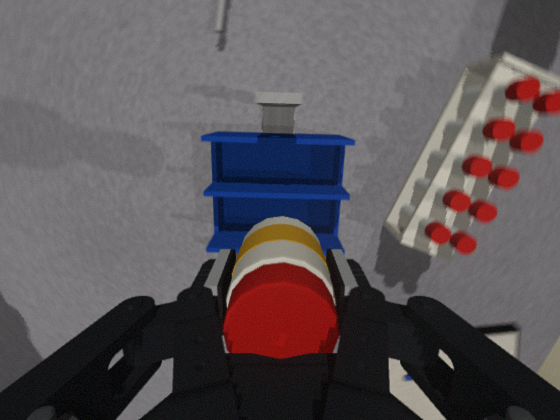

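The jar is held upright. The tote's wall tops are at rows 138, 192 and 246, from column about 204 to about 352, and the slot-end bracket top is at (279,98). Now I'll fit the tote pose over the three cameras.

```bash
cat > fit.py <<'E'
from h import *
from scipy.optimize import minimize
def box(x0,x1,y0,y1,z0,z1): return np.array([[x,y,z] for x in(x0,x1) for y in(y0,y1) for z in(z0,z1)])
B=[box(-.07,.07,y-.0025,y+.0025,0,.08) for y in(.055,.0035,-.055)]+[box(s*.0675-.0025,s*.0675+.0025,-.0575,.0575,0,.04) for s in(1,-1)]+[box(-.07,.07,-.0575,.0575,0,.005)]
def place(P,q): c,s=np.cos(q[2]),np.sin(q[2]); return P@np.array([[c,s,0],[-s,c,0],[0,0,1]])+[q[0],q[1],0]
S=8
def render(C,q,off=(0,0)):
    m=np.zeros((420*1,560*1),np.float32); M=np.zeros((1680,2240),np.uint8)
    for b in B:
        p=(proj(C,place(b,q))+.5)*4+np.array(off)*4
        cv2.fillConvexPoly(M,np.round(cv2.convexHull(p.astype(np.float32))*16).astype(np.int32),255,shift=4)
    return cv2.resize(M,(560,420),interpolation=cv2.INTER_AREA)/255.
def blue(im): h=cv2.cvtColor(cv2.GaussianBlur(im,(3,3),0),cv2.COLOR_BGR2HSV);return ((h[...,0]>100)&(h[...,0]<128)&(h[...,1]>150)).astype(float)
E
python3 - <<'E'
from fit import *
w=np.load("w2.npy"); ims={c:cv2.imread(f"pics/{f}.png") for c,f in(("top","top"),("scene","scene"),("wrist","w2"))}
Cs={"top":cam("top"),"scene":cam("scene"),"wrist":cam("wrist",{"tcp_pos":w[:3],"orientation":w[3:]})}
V={};M={}
for c in ims:
    v=cv2.dilate((render(Cs[c],[.5625,-.2774,.18])>0).astype(np.uint8),np.ones((25,25)))
    if c=="wrist": v[215:]=0
    V[c]=v;M[c]=blue(ims[c])
def cost(q,cs): return sum((np.abs(render(Cs[c],q)-M[c])*V[c]).sum() for c in cs)
for cs in(["wrist"],["top"],["scene"],["wrist","top","scene"]):
    best=None
    for flip in(0,np.pi):
        x0=np.array([.5625,-.2774,.18+flip])
        res=minimize(cost,x0,args=(cs,),method="Nelder-Mead",options=dict(initial_simplex=x0+np.array([[0,0,0],[.01,0,0],[0,.01,0],[0,0,.08]]),xatol=1e-5,fatol=.5))
        print(cs,flip,res.x.round(4),round(res.fun,1))
        if best is None or res.fun<best.fun: best=res
q=best.x
C=Cs["wrist"]
print(toz(C,[[256,98],[301,98]],.112), place(np.array([[0,.09,.112]]),q))
print("fw wall", place(np.array([[-.07,.055,.08],[.07,.055,.08],[0,.0292,0],[0,-.0258,0]]),q), toz(C,[[203,138],[354,140]],.08))
E
```

```text
['wrist'] 0 [ 0.563  -0.2845  0.2258] 234.0
['wrist'] 3.141592653589793 [ 0.563  -0.2844  3.3669] 430.7
['top'] 0 [ 0.5661 -0.2838  0.2345] 136.4
['top'] 3.141592653589793 [ 0.5668 -0.2838  3.3687] 150.1
['scene'] 0 [ 0.5604 -0.2852  0.2896] 456.2
['scene'] 3.141592653589793 [ 0.5594 -0.2858  3.4207] 490.0
['wrist', 'top', 'scene'] 0 [ 0.5638 -0.2842  0.2264] 966.7
['wrist', 'top', 'scene'] 3.141592653589793 [ 0.5641 -0.284   3.3749] 1208.5
[[ 0.52620814 -0.20072177  0.112     ]
 [ 0.56000175 -0.19196759  0.112     ]] [[ 0.5436054  -0.19647514  0.112     ]]
fw wall [[ 0.48325014 -0.24629725  0.08      ]
 [ 0.61967624 -0.21486609  0.08      ]
 [ 0.5572555  -0.25572305  0.        ]
 [ 0.56960346 -0.30931902  0.        ]] [[ 0.48484732 -0.24511478  0.08      ]
 [ 0.61778455 -0.21251484  0.08      ]]
```

Request:
apply_moves --pt "0 0 0.24 -0.0155 -0.0027 0 -0.2" --pt "0 0 0 -0.0155 -0.0027 0 -0.2" --pt "0 0 0 0 0 0.03 -0.2" --pt "0 0 0 0 0 0.03 -0.2" --pt "0 0 0 0 0 0.03 -0.2" --pt "0 0 0 0 0 0.02 -0.2" --pt "0 0 0 0 0 0 -0.2" --pt "0 0 0 0 0 0 -0.2"

```text
clock: 7.1
tcp_pos: [0.568, -0.3098, 0.112]
orientation: [-1.949, -2.463, 0.001]
contact_force: [-0.1, -0.5, -0.3]
grip_width: 0.0453
gripper_force: 41.2
```

Run:
```python
from h import *
o=telemetry.get_obs();print(o["tcp_pos"].round(4),o["orientation"].round(4))
P=o["tcp_pos"];q=[.563,-.2845,.226];c,s=np.cos(q[2]),np.sin(q[2])
d=P[:2]-q[:2];print("in tote",[c*d[0]+s*d[1],-s*d[0]+c*d[1]])
im=grab_frame("wrist");cv2.imwrite("pics/w3.png",im)
```

```text
[ 0.568  -0.3098  0.112 ] [-1.9486e+00 -2.4625e+00  9.0000e-04]
in tote [np.float64(-0.0008189825113951695), np.float64(-0.02575216580406243)]
```

View pics/w3.png

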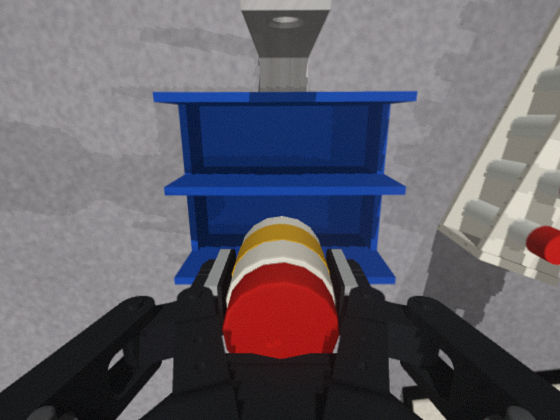

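The jar is square over the wide bay: the middle wall is at row about 184, the near wall at row about 265, and the tote's middle column is about 285. Lowering now.

Request:
apply_moves --pt "0 0 0 0 0 0.02 -0.2" --pt "0 0 0 0 0 0.02 -0.2" --pt "0 0 0 0 0 0.016 -0.2" --pt "0 0 0 0 0 0.01 -0.2" --pt "0 0 0 0 0 0.01 -0.2" --pt "0 0 0 0 0 0.005 -0.2" --pt "0 0 0 0 0 0.002 -0.2" --pt "0 0 0 0 0 0 -0.2"

```text
clock: 7.82
tcp_pos: [0.5749, -0.317, 0.0425]
orientation: [1.941, 2.446, 0.006]
contact_force: [-13.0, 2.7, 61.9]
grip_width: 0.0449
gripper_force: 47.1
```

Request:
apply_moves --pt "0 0 0 0 0 -0.005 -0.2" --pt "0 0 0 0 0 -0.01 -0.2" --pt "0 0 0 0 0 -0.01 -0.2" --pt "0 0 0 0 0 0 -0.2" --pt "0 0 0 0 0 0 -0.2" --pt "0 0 0 0 0 0 -0.2" --pt "0 0 0 0 0 0 -0.2" --pt "0 0 0 0 0 0 -0.2"

```text
clock: 8.48
tcp_pos: [0.569, -0.3093, 0.0542]
orientation: [1.95, 2.463, 0.0]
contact_force: [1.9, -1.3, 3.0]
grip_width: 0.0453
gripper_force: 44.1
```

Run:
```python
from h import *
o=telemetry.get_obs();print(o["tcp_pos"].round(4),o["orientation"].round(4),o["joints"].round(3))
P=o["tcp_pos"];q=[.563,-.2845,.226];c,s=np.cos(q[2]),np.sin(q[2])
d=P[:2]-q[:2];print("in tote",[c*d[0]+s*d[1],-s*d[0]+c*d[1]])
im=grab_frame("wrist");a=grab_frame("scene");b=grab_frame("top")
z=lambda i:cv2.resize(i,(400,300),interpolation=cv2.INTER_CUBIC)
cv2.imwrite("pics/m1.png",np.vstack([np.hstack([z(im),z(a[100:280,130:370])]),np.hstack([z(b[130:310,300:540]),z(im[150:330,160:400])])]))
```

```text
[ 0.569  -0.3093  0.0542] [1.9496e+00 2.4626e+00 1.0000e-04] [ 0.063  0.685  0.481  1.778 -0.428  0.783  0.991]
in tote [np.float64(0.0003366115961988209), np.float64(-0.025486196451800187)]
```

View pics/m1.png

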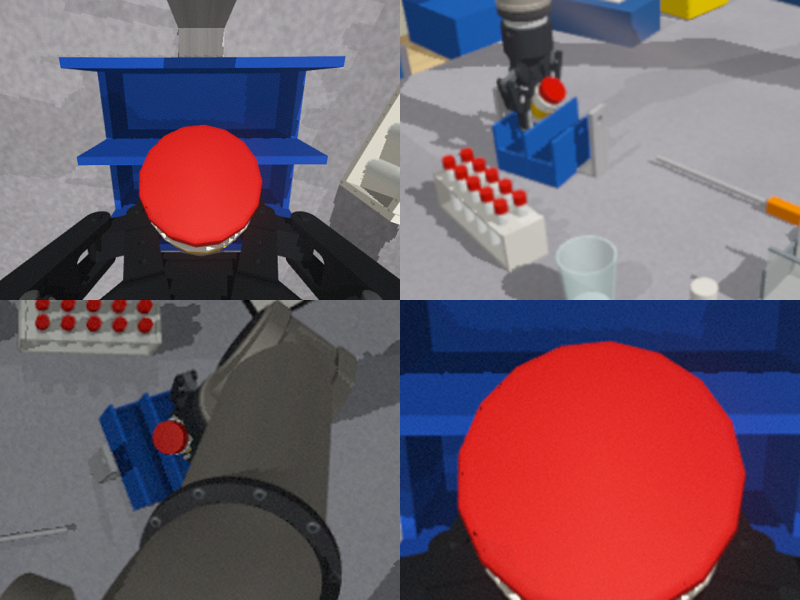

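The lower-left top picture and the wrist picture show the jar's cap leaning towards the camera (tool +x), so the jar tilted in the grip. I'll measure the tilt now and in the earlier pictures.

Run:
```python
from h import *
from scipy.optimize import least_squares
k=calibration("wrist");K=np.array([[k["fx"],0,k["cx"]],[0,k["fy"],k["cy"]],[0,0,1]]);C=(K,np.array([k["k1"],0,0,0.]),np.array(k["mount"]))
t=np.linspace(0,2*np.pi,73)[:-1]
def ring(rad,z,bx,bz,th):  # jar frame, base at (bx,0,bz) in tool, tool z down; th = lean of top to +x
    P=np.c_[rad*np.cos(t),rad*np.sin(t),np.full(72,-z)]
    return P@np.array([[np.cos(th),0,np.sin(th)],[0,1,0],[-np.sin(th),0,np.cos(th)]])+[bx,0,bz]
p=proj(C,ring(.023,0,0,.0187,0));print("upright base top row",p[:,1].min(), "cap top row",proj(C,ring(.0215,.068,0,.0187,0))[:,1].min(),"body rim",proj(C,ring(.023,.052,0,.0187,0))[:,1].min())
ims={"w3":cv2.imread("pics/w3.png"),"now":grab_frame("wrist")};cv2.imwrite("pics/now.png",ims["now"])
for n,im in ims.items():
    m=max(blobs(red(im)&1,500),key=lambda b:b[0][4]); print(n,m[0][:4],m[1].round(1))
    h=cv2.cvtColor(im,cv2.COLOR_BGR2HSV); print([(v,im[v,281].tolist()) for v in range(205,275,4)] if n=="w3" else "")
# now: fit cap circle (x,z,th) from red bbox with jar held by pads: pivot at jar height zp on axis
m=max(blobs(red(ims["now"]),500),key=lambda b:b[0][4])[0]
def f(v):
    a=proj(C,ring(.0215,.068,v[0],v[1],v[2]));b=proj(C,ring(.0215,.052,v[0],v[1],v[2]));P=np.r_[a,b]
    return [P[:,1].min()-m[1],P[:,0].min()-m[0],P[:,0].max()-m[0]-m[2]+1]
print("rows",m[:4])
for zp in(.020,.028,.036):   # pivot height on the jar, assumed at tool (0, .0187-zp)
    def g(th):
        bx=-zp*np.sin(th);bz=.0187-zp+zp*np.cos(th);return f([bx,bz,th])
    r_=least_squares(lambda v:g(v[0]),[.3]);print(zp,np.degrees(r_.x),np.round(r_.fun,1))
```

```text
upright base top row 208.29796253147674 cap top row 271.24035611202225 body rim 247.5186644280362
w3 [222 263 117  96] [280.5 313.8]
[(205, [106, 45, 18]), (209, [106, 48, 18]), (213, [102, 45, 15]), (217, [166, 178, 182]), (221, [157, 167, 170]), (225, [37, 128, 167]), (229, [35, 129, 168]), (233, [32, 124, 163]), (237, [32, 124, 165]), (241, [161, 173, 175]), (245, [160, 170, 174]), (249, [159, 168, 175]), (253, [155, 168, 173]), (257, [191, 203, 209]), (261, [190, 203, 207]), (265, [20, 28, 141]), (269, [24, 28, 144]), (273, [23, 27, 146])]
now [195 175 172 171] [279.9 259.3]

rows [195 175 172 171]
0.02 [39.87742372] [  5.9  27.7 -24.5]
0.028 [48.28680258] [ 11.1  28.8 -25.6]
0.036 [56.17377877] [ 22.8  29.5 -26.4]
```

```bash
cat > jar.py <<'E'
from h import *
from scipy.optimize import least_squares
def model(C):
    t=np.linspace(0,2*np.pi,73)[:-1]
    def ring(rad,z,bx,bz,th):
        P=np.c_[rad*np.cos(t),rad*np.sin(t),np.full(72,-z)]
        return P@np.array([[np.cos(th),0,np.sin(th)],[0,1,0],[-np.sin(th),0,np.cos(th)]])+[bx,0,bz]
    return ring
k=calibration("wrist");K=np.array([[k["fx"],0,k["cx"]],[0,k["fy"],k["cy"]],[0,0,1]]);C=(K,np.array([k["k1"],0,0,0.]),np.array(k["mount"]))
ring=model(C)
E
python3 - <<'E'
from jar import *
im=cv2.imread("pics/now.png");m=max(blobs(red(im),500),key=lambda b:b[0][4]);mk=m[2].astype(np.uint8)
c=cv2.findContours(mk,cv2.RETR_EXTERNAL,cv2.CHAIN_APPROX_NONE)[0][0].reshape(-1,2).astype(float)
hull=cv2.convexHull(c.astype(np.float32)).reshape(-1,2)
print([(v,im[v,281].tolist()) for v in range(335,375,3)])
top=c[c[:,1]<300]
def f(v):
    P=np.r_[proj(C,ring(.0215,.068,*v)),proj(C,ring(.0215,.0525,*v))]
    h=cv2.convexHull(P.astype(np.float32))
    return [cv2.pointPolygonTest(h,tuple(map(float,q)),True) for q in top[::3]]
for th0 in(.1,.4,.7):
    s=least_squares(f,[0,.01,th0],x_scale=[.01,.01,.2],diff_step=1e-3);print(s.x.round(4),np.degrees(s.x[2]).round(1),round(s.cost,1))
    v=s.x;print(" rows: captop far",proj(C,ring(.0215,.068,*v))[:,1].max())
E
```

```text
[(335, [49, 55, 232]), (338, [38, 43, 228]), (341, [15, 18, 145]), (344, [36, 39, 116]), (347, [123, 133, 140]), (350, [122, 134, 140]), (353, [42, 95, 125]), (356, [69, 70, 81]), (359, [36, 35, 44]), (362, [32, 29, 40]), (365, [32, 28, 36]), (368, [32, 27, 30]), (371, [30, 28, 33]), (374, [34, 31, 35])]
[ 0.021  -0.006   0.2336] 13.4 253.7
 rows: captop far 344.57852934309346
[-0.0035 -0.018   0.6748] 38.7 248.9
 rows: captop far 344.1985216067225
[-0.0044 -0.0188  0.6968] 39.9 249.4
 rows: captop far 343.3750930443598
```

The jar had already tilted slightly in the grip. Its edge caught the far wall, and it now leans about 39° and sits high in the pads. I'll carry it to clear bench, tilt the tool to right it, set it down and regrasp.

Request:
apply_moves --pt "0 0 0 0 0 -0.02 -0.2" --pt "0 0 0 0 0 -0.03 -0.2" --pt "0 0 0 0 0 -0.03 -0.2" --pt "0 0 0 0 0 -0.03 -0.2" --pt "0 0 0 0 0 -0.03 -0.2" --pt "0 0 0 0.015 0.003 0 -0.2" --pt "0 0 0 0.03 0.005 0 -0.2" --pt "0 0 0 0.034 0.006 0 -0.2"

```text
clock: 9.35
tcp_pos: [0.5625, -0.2298, 0.1939]
orientation: [-1.954, -2.459, 0.002]
contact_force: [0.6, 0.7, -1.3]
grip_width: 0.045
gripper_force: 44.0
```

Request:
apply_moves --pt "0 0 0 0.034 0.006 0 -0.2" --pt "0 0 0 0.034 0.006 0 -0.2" --pt "0 0 0 0.034 0.006 0 -0.2" --pt "0 0 0 0.034 0.006 0 -0.2" --pt "0 0 0 0.034 0.006 0 -0.2" --pt "0 0 0 0.034 0.006 0 -0.2" --pt "0 0 -0.5 0.02 0.003 0 -0.2" --pt "0 0 -1 0 0 0 -0.2"

```text
clock: 10.02
tcp_pos: [0.5489, 0.0047, 0.1927]
orientation: [-1.734, -2.614, 0.001]
contact_force: [-0.2, -0.5, -1.4]
grip_width: 0.0448
gripper_force: 44.0
```

Request:
apply_moves --pt "0 0 -1 0 0 0 -0.2" --pt "0 0 -1 0 0 0 -0.2" --pt "0 0 -1 0 0 0 -0.2" --pt "0 0 -1 0 0 0 -0.2" --pt "0 0 -1 0 0 0 -0.2" --pt "0 0 -1 0 0 0 -0.2" --pt "0 0 -1 0 0 0 -0.2" --pt "0 0 -1 0 0 0 -0.2"

```text
clock: 10.68
tcp_pos: [0.5492, -0.002, 0.1931]
orientation: [-0.529, -3.093, 0.002]
contact_force: [0.2, -0.2, -1.3]
grip_width: 0.045
gripper_force: 44.0
```

Request:
apply_moves --pt "0 0 -1 0 0 0 -0.2" --pt "0 0 -1 0 0 0 -0.2" --pt "0 0 -1 0 0 0 -0.2" --pt "0 1 0 0 0 0 -0.2" --pt "0 1 0 0 0 0 -0.2" --pt "0 1 0 0 0 0 -0.2" --pt "0 1 0 0 0 0 -0.2" --pt "0 1 0 0 0 0 -0.2"

```text
clock: 11.35
tcp_pos: [0.5501, -0.0019, 0.1941]
orientation: [-0.039, -2.611, -0.011]
contact_force: [0.2, -0.1, -0.7]
grip_width: 0.0449
gripper_force: 43.9
```

Run:
```python
from h import *
o=telemetry.get_obs();print(o["tcp_pos"].round(4),o["joints"].round(3),R.from_rotvec(o["orientation"]).as_matrix().round(3),o["grip_width"])
im=grab_frame("wrist");a=grab_frame("scene")
z=lambda i:cv2.resize(i,(400,300),interpolation=cv2.INTER_CUBIC)
cv2.imwrite("pics/m2.png",np.hstack([z(im),z(a[120:300,200:440])]))
```

```text
[ 0.5501 -0.0019  0.1941] [-0.257  0.63   0.274  1.533 -0.171  1.534  1.604] [[-0.862  0.03  -0.506]
 [ 0.026  1.     0.015]
 [ 0.506  0.    -0.863]] 0.044852275216808256
```

View pics/m2.png

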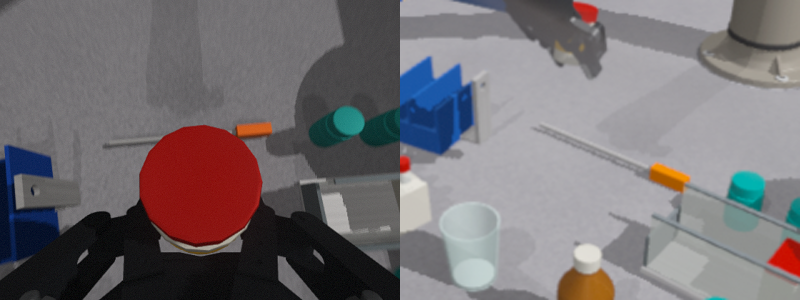

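Request:
apply_moves --pt "0 0 0 -0.018 0 0.031 -0.2" --pt "0 0 0 -0.018 0 0.031 -0.2" --pt "0 0 0 -0.018 0 0.031 -0.2" --pt "0 0 0 -0.018 0 0.031 -0.2" --pt "0 0 0 -0.017 0 0.029 -0.2" --pt "0 0 0 -0.002 0 0.0035 -0.2" --pt "0 0 0 -0.001 0 0.0018 -0.2" --pt "0 0 0 0 0 0 -0.2"

```text
clock: 12.12
tcp_pos: [0.5514, -0.0022, 0.0125]
orientation: [-0.04, -2.619, -0.01]
contact_force: [0.2, 0.2, -0.2]
grip_width: 0.045
gripper_force: 43.9
```

Request:
apply_moves --pt "0 0 0 -0.001 0 0.0017 -0.2" --pt "0 0 0 -0.001 0 0.0017 -0.2" --pt "0 0 0 -0.001 0 0.0017 -0.2" --pt "0 0 0 0 0 0 -0.2" --pt "0 0 0 0 0 0 -0.2" --pt "0 0 0 0 0 0 -0.2" --pt "0 0 0 0 0 0 -0.2" --pt "0 0 0 0 0 0 -0.2"

```text
clock: 12.78
tcp_pos: [0.5513, -0.002, 0.0053]
orientation: [-0.04, -2.618, -0.011]
contact_force: [0.1, 0.4, -1.2]
grip_width: 0.0452
gripper_force: 43.9
```

Request:
apply_moves --pt "0 0 0 -0.0005 0 0.0009 -0.2" --pt "0 0 0 -0.0005 0 0.0009 -0.2" --pt "0 0 0 -0.0005 0 0.0009 -0.2" --pt "0 0 0 -0.0005 0 0.0009 -0.2" --pt "0 0 0 -0.0005 0 0.0009 -0.2" --pt "0 0 0 -0.0005 0 0.0009 -0.2" --pt "0 0 0 0 0 0 -0.2" --pt "0 0 0 0 0 0 -0.2"

```text
clock: 13.45
tcp_pos: [0.5512, -0.0021, 0.0017]
orientation: [-0.04, -2.616, -0.011]
contact_force: [-1.9, -0.0, 17.5]
grip_width: 0.0454
gripper_force: 53.7
```

Request:
apply_moves --pt "0 0 0 0 0 0 0.08" --pt "0 0 0 0 0 0 0.12" --pt "0 0 0 0 0 0 0.16" --pt "0 0 0 0 0 0 0.2" --pt "0 0 0 0 0 0 0.25" --pt "0 0 0 0 0 0 0.3" --pt "0 0 0 0 0 0 0.4" --pt "0 0 0 0 0 0 0.5"

```text
clock: 14.12
tcp_pos: [0.5513, -0.002, -0.0008]
orientation: [-0.04, -2.618, -0.011]
contact_force: [0.6, 0.7, 1.4]
grip_width: 0.064
gripper_force: 0.0
```

Run:
```python
from h import *
o=telemetry.get_obs();print(o["tcp_pos"].round(4),o["contact_force"].round(1),o["grip_width"])
im=grab_frame("wrist");cv2.imwrite("pics/r1.png",im);a=grab_frame("scene");cv2.imwrite("pics/r1s.png",a);C=cam("wrist",o)
for n,i,C in(("w",im,C),("s",a,cam("scene"))):
  for s,ce,m in blobs(red(i),150): print(n,s[:5],ce.round(0),toz(C,[ce],.068)[0].round(3), cv2.minAreaRect(toz(C,np.argwhere(m)[:,::-1],.068)[:,:2].astype(np.float32))[1])
z=lambda i:cv2.resize(i,(400,300),interpolation=cv2.INTER_CUBIC)
cv2.imwrite("pics/m3.png",np.hstack([z(im),z(a[120:300,200:440])]))
```

```text
[ 0.5513 -0.002  -0.0008] [0.6 0.7 1.4] 0.06397238832851793
w [  207   204   150   152 17514] [281. 279.] [ 0.559 -0.003  0.068] (0.04220286011695862, 0.042034510523080826)
s [166 189  40  34 262] [186. 206.] [ 0.72  -0.221  0.068] (0.17491653561592102, 0.022927099838852882)
s [155 193  40  36 272] [175. 210.] [ 0.748 -0.224  0.068] (0.17625345289707184, 0.022504761815071106)
s [421 263  29  24 398] [436. 274.] [0.556 0.312 0.068] (0.05208759382367134, 0.03885379806160927)
```

View pics/m3.png

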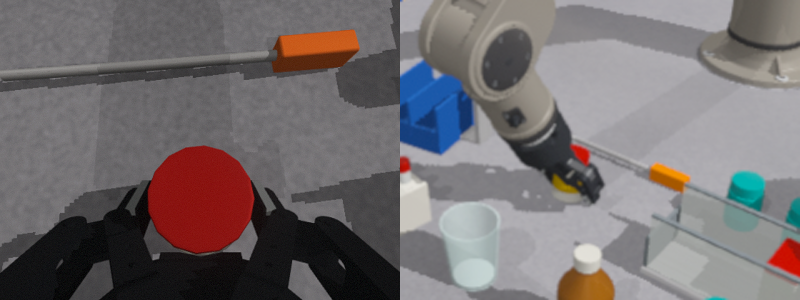

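The jar now stands upright on the bench: its cap measures 42 mm at z = 0.068, centred at (0.559, -0.003). I'll back off along the tool, straighten it and remeasure.

Request:
apply_moves --pt "0 0 0 0 0 -0.01 0.7" --pt "0 0 0 0 0 -0.03 0.7" --pt "0 0 0 0 0 -0.035 0.7" --pt "0 0 0 0 0 -0.035 0.7" --pt "0 0 0 0 0 -0.035 0.7" --pt "0 -1 0 0 0 0 0.7" --pt "0 -1 0 0 0 0 0.7" --pt "0 -1 0 0 0 0 0.7"

```text
clock: 14.88
tcp_pos: [0.6256, -0.0045, 0.126]
orientation: [-0.045, -2.939, -0.004]
contact_force: [-0.1, 0.5, -0.2]
grip_width: 0.0727
gripper_force: 0.0
```

Request:
apply_moves --pt "0 -1 0 0 0 0 0.7" --pt "0 -1 0 0 0 0 0.7" --pt "0 0 0 0.02 0 0 0.7" --pt "0 0 0 0.03 0 0 0.7" --pt "0 0 0 0.01 0 0 0.7" --pt "0 0 0 0 0 0 0.7" --pt "0 0 0 0 0 0 0.7" --pt "0 0 0 0 0 0 0.7"

```text
clock: 15.55
tcp_pos: [0.5652, -0.0024, 0.1252]
orientation: [0.048, 3.14, 0.0]
contact_force: [0.7, -0.6, 0.0]
grip_width: 0.0725
gripper_force: 0.0
```

```bash
cat > m.py <<'E'
from h import *
o=telemetry.get_obs();M=R.from_rotvec(o["orientation"]).as_matrix();print(o["tcp_pos"].round(4),M.round(3).tolist(),o["clock"].round(2),o["grip_width"].round(4))
im=grab_frame("wrist");C=cam("wrist",o)
E
python3 - <<'E'
from m import *
for s,ce,m in blobs(red(im),1000):
    rc=cv2.minAreaRect(toz(C,np.argwhere(m)[:,::-1],.068)[:,:2].astype(np.float32)); print(s[:5],rc)
    t=np.array([*rc[0],o["tcp_pos"][2]]); print("tool delta",((t-o["tcp_pos"])@M).round(4))
E
```

```text
Traceback (most recent call last):
  File "m.py", line 2, in <module>
    o=telemetry.get_obs();M=R.from_rotvec(o["orientation"]).as_matrix();print(o["tcp_pos"].round(4),M.round(3).tolist(),o["clock"].round(2),o["grip_width"].round(4))
                                                                                                                        ^^^^^^^^^^^^^^^^
AttributeError: 'float' object has no attribute 'round'
```

```bash
sed -i 's/o\["clock"\].round(2),o\["grip_width"\].round(4)/o["clock"],o["grip_width"]/' m.py
python3 - <<'E'
from m import *
for s,ce,m in blobs(red(im),1000):
    rc=cv2.minAreaRect(toz(C,np.argwhere(m)[:,::-1],.068)[:,:2].astype(np.float32)); print(s[:5],rc)
    t=np.array([*rc[0],o["tcp_pos"][2]]); print("tool delta",((t-o["tcp_pos"])@M).round(4))
E
```

```text
[ 0.5652 -0.0024  0.1252] [[-1.0, 0.03, 0.002], [0.03, 1.0, 0.0], [-0.002, 0.0, -1.0]] 15.55 0.07246999528818367
[ 250  196   61   61 2871] ((0.5661659836769104, -0.0028797276318073273), (0.041404712945222855, 0.04398047551512718), 71.8484115600586)
tool delta [-0.001  -0.0005  0.    ]
```

```bash
cat >> m.py <<'E'
from scipy.optimize import least_squares
t_=np.linspace(0,2*np.pi,73)[:-1]
def capfit(im,C,base,x0):
    m=max(blobs(red(im),500),key=lambda b:b[0][4])[2].astype(np.uint8)
    c=cv2.findContours(m,cv2.RETR_EXTERNAL,cv2.CHAIN_APPROX_NONE)[0][0].reshape(-1,2)
    def f(v):
        P=np.r_[[[v[0]+.0215*np.cos(a),v[1]+.0215*np.sin(a),base+z] for z in(.052,.068) for a in t_]]
        h=cv2.convexHull(proj(C,P).astype(np.float32)); return [cv2.pointPolygonTest(h,tuple(map(float,q)),True) for q in c[::2]]
    s=least_squares(f,x0,x_scale=.01,diff_step=1e-3,loss="soft_l1"); return s.x, np.sqrt(np.mean(np.square(f(s.x))))
E
python3 - <<'E'
from m import *
x,e=capfit(im,C,0,[.563,-.003]);print(x.round(4),e)
t=np.array([*x,o["tcp_pos"][2]]); print("tool delta",((t-o["tcp_pos"])@M).round(4))
E
```

```text
[ 0.5652 -0.0024  0.125 ] [[-1.0, 0.03, 0.001], [0.03, 1.0, -0.0], [-0.001, -0.0, -1.0]] 15.6 0.07242515797937536
[ 0.5689 -0.0032] 1.9942395695974098
tool delta [-0.0037 -0.0007  0.    ]
```

Request:
apply_moves --pt "0 0 0 -0.0037 -0.0007 0 0.7" --pt "0 0 0 0 0 0.03 0.7" --pt "0 0 0 0 0 0.03 0.7" --pt "0 0 0 0 0 0.03 0.7" --pt "0 0 0 0 0 0.018 0.7" --pt "0 0 0 0 0 0.005 0.7" --pt "0 0 0 0 0 0 0.7" --pt "0 0 0 0 0 0 0.7"

```text
clock: 16.32
tcp_pos: [0.5683, -0.0035, 0.0122]
orientation: [0.048, 3.14, -0.0]
contact_force: [0.6, -1.1, 1.0]
grip_width: 0.0724
gripper_force: 0.0
```

Run:
```python
from m import *
x,e=capfit(im,C,0,[.567,-.003]);print(x.round(4),e)
t=np.array([*x,o["tcp_pos"][2]]); print("tool delta",((t-o["tcp_pos"])@M).round(4))
```

```text
[ 0.5683 -0.0035  0.0122] [[-1.0, 0.031, 0.001], [0.031, 1.0, -0.0], [-0.001, -0.0, -1.0]] 16.3167 0.07243049279972028
[ 0.5697 -0.0034] 17.144323042162767
tool delta [-0.0015  0.0001  0.    ]
```

Request:
apply_moves --pt "0 0 0 -0.001 0 0 0.3" --pt "0 0 0 0 0 0 0.1" --pt "0 0 0 0 0 0 -0.2" --pt "0 0 0 0 0 0 -0.2" --pt "0 0 0 0 0 0 -0.2" --pt "0 0 0 0 0 0 -0.2" --pt "0 0 0 0 0 0 -0.2" --pt "0 0 0 0 0 0 -0.2" --grip_force 50

```text
clock: 17.03
tcp_pos: [0.5696, -0.0032, 0.0132]
orientation: [0.048, 3.138, 0.001]
contact_force: [-0.7, 0.0, 4.3]
grip_width: 0.0454
gripper_force: 50.5
```

Request:
apply_moves --pt "0 0 0 0 0 -0.005 -0.2" --pt "0 0 0 0 0 -0.01 -0.2" --pt "0 0 0 0 0 -0.02 -0.2" --pt "0 0 0 0 0 -0.03 -0.2" --pt "0 0 0 0 0 -0.035 -0.2" --pt "0 0 0 0 0 -0.035 -0.2" --pt "0 0 0 0 0 -0.035 -0.2" --pt "0 0 0 0 0 0 -0.2"

```text
clock: 17.7
tcp_pos: [0.5724, -0.0035, 0.1897]
orientation: [0.049, 3.129, 0.003]
contact_force: [1.4, 0.8, -0.7]
grip_width: 0.0448
gripper_force: 51.1
```

```bash
cat >> m.py <<'E'
def jarfit(im):
    from jar import ring,C
    m=max(blobs(red(im),500),key=lambda b:b[0][4])[2]
    h=cv2.cvtColor(im,cv2.COLOR_BGR2HSV); col=[h[v,278:284].mean(0) for v in range(150,300)]
    rt=[v for v in range(150,300) if m[v,281]][0]
    y=[v for v in range(150,300) if (h[v,279:283,0].mean()>12 and h[v,279:283,0].mean()<30 and h[v,279:283,1].mean()>150)]
    w=[v for v in range(150,300) if h[v,279:283,1].mean()<60 and h[v,279:283,2].mean()>130]
    print("red top",rt,"yellow",y[:1],y[-1:],"white first",w[:1], "col span",np.where(m.any(0))[0][[0,-1]])
    for bx in(-.004,-.002,0,.002):
        for th in(0,.05,.1): print(bx,th,[proj(C,ring(a,z,bx,.0122,th))[:,1].min().round(1) for a,z in((.0215,.068),(.023,.052),(.023,0))])
E
python3 - <<'E'
from m import *
jarfit(im); print(o["contact_force"].round(1))
E
```

```text
[ 0.5724 -0.0035  0.1897] [[-0.999, 0.031, 0.012], [0.031, 1.0, 0.002], [-0.012, 0.002, -1.0]] 17.7 0.04484907942660061
red top 261 yellow [221] [236] white first [255] col span [220 340]
-0.004 0 [np.float64(295.7), np.float64(267.8), np.float64(221.3)]
-0.004 0.05 [np.float64(284.4), np.float64(259.9), np.float64(220.6)]
-0.004 0.1 [np.float64(273.2), np.float64(252.2), np.float64(220.1)]
-0.002 0 [np.float64(290.2), np.float64(262.8), np.float64(217.7)]
-0.002 0.05 [np.float64(278.9), np.float64(255.0), np.float64(217.1)]
-0.002 0.1 [np.float64(267.6), np.float64(247.3), np.float64(216.6)]
0 0 [np.float64(284.6), np.float64(257.9), np.float64(214.1)]
0 0.05 [np.float64(273.3), np.float64(250.0), np.float64(213.5)]
0 0.1 [np.float64(261.9), np.float64(242.3), np.float64(213.0)]
0.002 0 [np.float64(279.0), np.float64(252.9), np.float64(210.5)]
0.002 0.05 [np.float64(267.6), np.float64(245.0), np.float64(209.9)]
0.002 0.1 [np.float64(256.2), np.float64(237.2), np.float64(209.5)]
[ 1.4  0.8 -0.7]
```

The lifted jar is upright and about 1 mm off in tool x. The earlier miss came from the visible cap side biasing the cap centre by about 4 mm. Carrying it to the bay.

Request:
apply_moves --pt "0 0 0 -0.001 -0.025 0 -0.2" --pt "0 0 0 -0.001 -0.04 0 -0.2" --pt "0 0 0 -0.001 -0.041 0 -0.2" --pt "0 0 0 -0.001 -0.041 0 -0.2" --pt "0 0 0 -0.001 -0.041 0 -0.2" --pt "0 0 0 -0.001 -0.041 0 -0.2" --pt "0 0 0 -0.001 -0.041 0 -0.2" --pt "0 0 0 -0.001 -0.037 0 -0.2"

```text
clock: 18.42
tcp_pos: [0.5656, -0.3128, 0.1811]
orientation: [-0.049, -3.14, -0.0]
contact_force: [-0.3, -0.7, -0.8]
grip_width: 0.0452
gripper_force: 51.2
```

Request:
apply_moves --pt "0 0 1 0 0 0 -0.2" --pt "0 0 1 0 0 0 -0.2" --pt "0 0 1 0 0 0 -0.2" --pt "0 0 1 0 0 0 -0.2" --pt "0 0 1 0 0 0 -0.2" --pt "0 0 1 0 0 0 -0.2" --pt "0 0 1 0 0 0 -0.2" --pt "0 0 1 0 0 0 -0.2"

```text
clock: 19.08
tcp_pos: [0.5662, -0.3099, 0.1809]
orientation: [-1.328, -2.845, -0.0]
contact_force: [-0.4, 0.4, -2.0]
grip_width: 0.045
gripper_force: 51.3
```

Request:
apply_moves --pt "0 0 1 0 0 0 -0.2" --pt "0 0 1 0 0 0 -0.2" --pt "0 0 1 0 0 0 -0.2" --pt "0 0 1 0 0 0 -0.2" --pt "0 0 0.55 0 0 0.02 -0.2" --pt "0 0 0 0 0 0.03 -0.2" --pt "0 0 0 0 0 0.025 -0.2" --pt "0 0 0 0 0 0 -0.2"

```text
clock: 19.75
tcp_pos: [0.5635, -0.3075, 0.1011]
orientation: [-1.95, -2.451, 0.003]
contact_force: [-1.0, 1.1, -2.4]
grip_width: 0.0449
gripper_force: 51.4
```

```bash
cat > tote.py <<'E'
from m import *
q=[.563,-.2845,.226];c,s=np.cos(q[2]),np.sin(q[2])
def tt(P=None):
    P=o["tcp_pos"] if P is None else P; d=np.array(P[:2])-q[:2];return np.round([c*d[0]+s*d[1],-s*d[0]+c*d[1]],4)
print("in tote",tt(),"tool y az deg",np.degrees(np.arctan2(M[1,1],M[0,1])).round(2),"want",np.degrees(q[2]).round(2))
E
python3 - <<'E'
from tote import *
from fit import *
from scipy.optimize import minimize
Mk=blue(im);v=cv2.dilate((render(C,q)>0).astype(np.uint8),np.ones((25,25)));v[205:]=0
f=lambda x:(np.abs(render(C,x)-Mk)*v).sum()
x0=np.array(q);rs=minimize(f,x0,method="Nelder-Mead",options=dict(initial_simplex=x0+np.array([[0,0,0],[.005,0,0],[0,.005,0],[0,0,.05]]),xatol=1e-5,fatol=.5));print(rs.x.round(4),rs.fun)
E
```

```text
[ 0.5635 -0.3075  0.1011] [[-0.225, 0.974, -0.009], [0.974, 0.225, 0.004], [0.006, -0.008, -1.0]] 19.75 0.04490034973204165
in tote [-0.0046 -0.0225] tool y az deg 12.99 want 12.95
[ 0.5633 -0.2841  0.2372] 336.6549019607843
```

Request:
apply_moves --pt "0 0 0 -0.004 0.003 0 -0.2" --pt "0 0 0 0 0 0 -0.2" --pt "0 0 0 0 0 0 -0.2" --pt "0 0 0 0 0 0 -0.2" --pt "0 0 0 0 0 0 -0.2" --pt "0 0 0 0 0 0 -0.2" --pt "0 0 0 0 0 0 -0.2" --pt "0 0 0 0 0 0 -0.2"

```text
clock: 20.47
tcp_pos: [0.5708, -0.3135, 0.1068]
orientation: [1.956, 2.458, 0.0]
contact_force: [-0.1, 0.9, -0.5]
grip_width: 0.0449
gripper_force: 51.3
```

Run:
```python
from tote import *
jarfit(im)
```

```text
[ 0.5708 -0.3135  0.1068] [[-0.224, 0.975, 0.0], [0.975, 0.224, 0.0], [-0.0, 0.0, -1.0]] 20.4667 0.044890635359096584
in tote [ 0.0011 -0.0301] tool y az deg 12.96 want 12.95
red top 261 yellow [221] [236] white first [213] col span [220 341]
-0.004 0 [np.float64(292.4), np.float64(264.8), np.float64(219.1)]
-0.004 0.05 [np.float64(281.1), np.float64(257.0), np.float64(218.4)]
-0.004 0.1 [np.float64(269.8), np.float64(249.2), np.float64(217.9)]
-0.002 0 [np.float64(286.8), np.float64(259.8), np.float64(215.5)]
-0.002 0.05 [np.float64(275.5), np.float64(252.0), np.float64(214.9)]
-0.002 0.1 [np.float64(264.2), np.float64(244.3), np.float64(214.3)]
0 0 [np.float64(281.2), np.float64(254.9), np.float64(211.9)]
0 0.05 [np.float64(269.9), np.float64(247.0), np.float64(211.3)]
0 0.1 [np.float64(258.5), np.float64(239.2), np.float64(210.8)]
0.002 0 [np.float64(275.6), np.float64(249.8), np.float64(208.2)]
0.002 0.05 [np.float64(264.1), np.float64(242.0), np.float64(207.7)]
0.002 0.1 [np.float64(252.7), np.float64(234.2), np.float64(207.2)]
```

Request:
apply_moves --pt "0 0 0 0.0045 0 0 -0.2" --pt "0 0 0 0 0 0 -0.2" --pt "0 0 0 0 0 0.02 -0.2" --pt "0 0 0 0 0 0.016 -0.2" --pt "0 0 0 0 0 0 -0.2" --pt "0 0 0 0 0 0 -0.2" --pt "0 0 0 0 0 0 -0.2" --pt "0 0 0 0 0 0 -0.2"

```text
clock: 21.18
tcp_pos: [0.5704, -0.3097, 0.0718]
orientation: [1.956, 2.457, 0.0]
contact_force: [-0.1, -0.3, -1.3]
grip_width: 0.045
gripper_force: 51.4
```

Request:
apply_moves --pt "0 0 0 0 0 0.015 -0.2" --pt "0 0 0 0 0 0.015 -0.2" --pt "0 0 0 0 0 0.01 -0.2" --pt "0 0 0 0 0 0.005 -0.2" --pt "0 0 0 0 0 0.003 -0.2" --pt "0 0 0 0 0 0.002 -0.2" --pt "0 0 0 0 0 0 -0.2" --pt "0 0 0 0 0 0 -0.2"

```text
clock: 21.85
tcp_pos: [0.57, -0.3094, 0.0209]
orientation: [1.956, 2.457, 0.0]
contact_force: [0.6, -0.5, -1.4]
grip_width: 0.0448
gripper_force: 51.4
```

Request:
apply_moves --pt "0 0 0 0 0 0.001 -0.2" --pt "0 0 0 0 0 0.001 -0.2" --pt "0 0 0 0 0 0.001 -0.2" --pt "0 0 0 0 0 0.001 -0.2" --pt "0 0 0 0 0 0 -0.2" --pt "0 0 0 0 0 0 -0.2" --pt "0 0 0 0 0 0 -0.2" --pt "0 0 0 0 0 0 -0.2"

```text
clock: 22.52
tcp_pos: [0.5701, -0.3093, 0.0182]
orientation: [1.956, 2.458, 0.002]
contact_force: [-2.9, 2.1, 11.1]
grip_width: 0.0453
gripper_force: 52.7
```

Request:
apply_moves --pt "0 0 0 0 0 0 0.1" --pt "0 0 0 0 0 0 0.2" --pt "0 0 0 0 0 0 0.35" --pt "0 0 0 0 0 0 0.5" --pt "0 0 0 0 0 0 0.5" --pt "0 0 0 0 0 -0.015 0.5" --pt "0 0 0 0 0 -0.03 0.5" --pt "0 0 0 0 0 -0.035 0.5"

```text
clock: 23.18
tcp_pos: [0.5684, -0.3086, 0.0967]
orientation: [-1.955, -2.455, 0.002]
contact_force: [0.5, 0.4, 0.0]
grip_width: 0.0641
gripper_force: 0.0
```

Request:
apply_moves --pt "0 0 0 0 0 -0.035 0.5" --pt "0 0 0 0 0 -0.035 0.5" --pt "0 0 0 0 0 -0.03 0.5" --pt "0 0 0 0.0378 0.0083 0 0.5" --pt "0 0 0 0.0378 0.0083 0 0.5" --pt "0 0 0 0.0378 0.0083 0 0.5" --pt "0 0 0 0.0378 0.0083 0 0.5" --pt "0 0 0 0.0378 0.0083 0 0.5"

```text
clock: 23.85
tcp_pos: [0.5675, -0.1143, 0.1978]
orientation: [1.957, 2.457, 0.001]
contact_force: [0.5, 1.0, -0.4]
grip_width: 0.0638
gripper_force: 0.0
```

Run:
```python
from tote import *
b=grab_frame("top")
for n,i,K in(("top",b,cam("top")),("scene",grab_frame("scene"),cam("scene"))):
    for s_,ce,m in blobs(red(i),150):
        p=toz(K,[ce],.073)[0]
        if abs(p[0]-.57)<.1: print(n,s_[4],p.round(4),"in tote",tt(p),cv2.minAreaRect(toz(K,np.argwhere(m)[:,::-1],.073)[:,:2].astype(np.float32))[1])
```

```text
[ 0.5675 -0.1143  0.1978] [[-0.223, 0.975, 0.001], [0.975, 0.223, 0.0], [0.0, 0.001, -1.0]] 23.85 0.06381643389160521
in tote [0.0425 0.1649] tool y az deg 12.91 want 12.95
top 281 [ 0.5713 -0.3077  0.073 ] in tote [ 0.0029 -0.0244] (0.041071727871894836, 0.040794339030981064)
top 420 [0.5684 0.3117 0.073 ] in tote [0.1389 0.5799] (0.054347388446331024, 0.03864705190062523)
scene 398 [0.5617 0.3135 0.073 ] in tote [0.1327 0.5831] (0.05159482732415199, 0.03848619386553764)
```

Request:
apply_moves --pt "0 0 0 0.0378 0.0082 0 0.5" --pt "0 0 0 0.0378 0.0082 0 0.5" --pt "0 0 0 0.0378 0.0082 0 0.5" --pt "0 0 0 0.0378 0.0082 0 0.5" --pt "0 0 0 0.0378 0.0082 0 0.5" --pt "0 0 0 0.0378 0.0082 0 0.5" --pt "0 0 0 0.0378 0.0082 0 0.5" --pt "0 0 0 0.0378 0.0082 0 0.5"

```text
clock: 24.67
tcp_pos: [0.5646, 0.1936, 0.1977]
orientation: [1.959, 2.454, 0.001]
contact_force: [0.6, -0.5, -0.2]
grip_width: 0.064
gripper_force: 0.0
```

Request:
apply_moves --pt "0 0 0 0.0378 0.0082 0 0.5" --pt "0 0 0 0.0378 0.0082 0 0.5" --pt "0 0 0 0.0378 0.0082 0 0.5" --pt "0 0 -1 0 0 0 0.5" --pt "0 0 -1 0 0 0 0.5" --pt "0 0 -1 0 0 0 0.5" --pt "0 0 -1 0 0 0 0.5" --pt "0 0 -1 0 0 0 0.5"

```text
clock: 25.33
tcp_pos: [0.5638, 0.3077, 0.1975]
orientation: [1.25, 2.881, -0.0]
contact_force: [-0.1, -0.5, -0.3]
grip_width: 0.0641
gripper_force: 0.0
```

Request:
apply_moves --pt "0 0 -1 0 0 0 0.5" --pt "0 0 -1 0 0 0 0.5" --pt "0 0 -1 0 0 0 0.5" --pt "0 0 -1 0 0 0 0.5" --pt "0 0 -1 0 0 0 0.5" --pt "0 0 -1 0 0 0 0.5" --pt "0 0 -1 0 0 0 0.5" --pt "0 0 -1 0 0 0 0.5"

```text
clock: 26.0
tcp_pos: [0.5639, 0.3075, 0.1975]
orientation: [-0.03, 3.14, -0.001]
contact_force: [0.5, -0.2, 0.4]
grip_width: 0.0643
gripper_force: 0.0
```

Request:
apply_moves --pt "0 0 -0.3 0 0 0 0.5" --pt "0 0 0 0 0 0 0.5" --pt "0 0 0 0 0 0 0.5" --pt "0 0 0 0 0 0 0.5" --pt "0 0 0 0 0 0 0.5" --pt "0 0 0 0 0 0 0.5" --pt "0 0 0 0 0 0 0.5" --pt "0 0 0 0 0 0 0.5"

```text
clock: 26.67
tcp_pos: [0.5625, 0.3098, 0.1967]
orientation: [0.076, -3.141, 0.0]
contact_force: [-0.1, -0.0, 0.5]
grip_width: 0.0644
gripper_force: 0.0
```

Run:
```python
from m import *
print("tool y az",np.degrees(np.arctan2(M[1,1],M[0,1])))
for s,ce,m in blobs(red(im),500):
    rc=cv2.minAreaRect(toz(C,np.argwhere(m)[:,::-1],.076)[:,:2].astype(np.float32)); print(s[:5],rc)
    t=np.array([*rc[0],o["tcp_pos"][2]]); print("tool delta",((t-o["tcp_pos"])@M).round(4))
```

```text
[0.5625 0.3098 0.1967] [[-0.999, -0.048, -0.0], [-0.048, 0.999, -0.0], [0.0, -0.0, -1.0]] 26.6667 0.06436453484329605
tool y az 92.75602768047578
[ 262  174   43   59 2451] ((0.5647596716880798, 0.31143927574157715), (0.05359172448515892, 0.03690111264586449), 2.8904495239257812)
tool delta [-0.0024  0.0015 -0.    ]
```

Request:
apply_moves --pt "0 0 0 -0.001 0.0015 0.02 0.5" --pt "0 0 0 0 0 0.035 0.5" --pt "0 0 0 0 0 0.035 0.5" --pt "0 0 0 0 0 0.035 0.5" --pt "0 0 0 0 0 0.035 0.5" --pt "0 0 0 0 0 0.012 0.5" --pt "0 0 0 0 0 0 0.5" --pt "0 0 0 0 0 0 0.5"

```text
clock: 27.38
tcp_pos: [0.5639, 0.3113, 0.0252]
orientation: [-0.075, 3.141, -0.0]
contact_force: [0.7, 0.1, 1.9]
grip_width: 0.0638
gripper_force: 0.0
```

Request:
apply_moves --pt "0 0 0 0 0 0 0.2" --pt "0 0 0 0 0 0 -0.05" --pt "0 0 0 0 0 0 -0.3" --pt "0 0 0 0 0 0 -0.3" --pt "0 0 0 0 0 0 -0.3" --pt "0 0 0 0 0 0 -0.3" --pt "0 0 0 0 0 0 -0.3" --pt "0 0 0 0 0 0 -0.3"

```text
clock: 28.05
tcp_pos: [0.5651, 0.3122, 0.0272]
orientation: [-0.075, 3.137, 0.004]
contact_force: [0.0, -0.7, 7.6]
grip_width: 0.0376
gripper_force: 50.8
```

Request:
apply_moves --pt "0 0 0 0 0 -0.01 -0.3" --pt "0 0 0 0 0 -0.03 -0.3" --pt "0 0 0 0 0 -0.035 -0.3" --pt "0 0 0 0 0 -0.035 -0.3" --pt "0 0 0 0 0 -0.035 -0.3" --pt "0 0 0 0.0018 -0.02 0 -0.3" --pt "0 0 0 0.0018 -0.035 0 -0.3" --pt "0 0 0 0.0018 -0.04 0 -0.3"

```text
clock: 28.72
tcp_pos: [0.5623, 0.2179, 0.1715]
orientation: [-0.083, 3.138, 0.004]
contact_force: [0.7, -0.7, -1.8]
grip_width: 0.0375
gripper_force: 55.4
```

Request:
apply_moves --pt "0 0 0 0.0018 -0.04 0 -0.3" --pt "0 0 0 0.0018 -0.04 0 -0.3" --pt "0 0 0 0.0018 -0.04 0 -0.3" --pt "0 0 0 0.0018 -0.04 0 -0.3" --pt "0 0 0 0.0018 -0.03 0 -0.3" --pt "0 0 0 0 0 0.03 -0.3" --pt "0 0 0 0 0 0.035 -0.3" --pt "0 0 0 0 0 0.03 -0.3"

```text
clock: 29.38
tcp_pos: [0.5631, 0.0252, 0.0749]
orientation: [-0.073, 3.139, 0.001]
contact_force: [0.3, 0.5, -1.6]
grip_width: 0.0375
gripper_force: 55.4
```

Request:
apply_moves --pt "0 0 0 0 0 0.02 -0.3" --pt "0 0 0 0 0 0.015 -0.3" --pt "0 0 0 0 0 0.01 -0.3" --pt "0 0 0 0 0 0.003 -0.3" --pt "0 0 0 0 0 0.002 -0.3" --pt "0 0 0 0 0 0.002 -0.3" --pt "0 0 0 0 0 0 -0.3" --pt "0 0 0 0 0 0 -0.3"

```text
clock: 30.05
tcp_pos: [0.5634, 0.026, 0.0235]
orientation: [-0.076, 3.139, 0.0]
contact_force: [0.3, 0.6, -1.5]
grip_width: 0.0373
gripper_force: 55.4
```

Request:
apply_moves --pt "0 0 0 0 0 0.001 -0.3" --pt "0 0 0 0 0 0.001 -0.3" --pt "0 0 0 0 0 0.001 -0.3" --pt "0 0 0 0 0 0.001 -0.3" --pt "0 0 0 0 0 0 -0.3" --pt "0 0 0 0 0 0 -0.3" --pt "0 0 0 0 0 0 -0.3" --pt "0 0 0 0 0 0 -0.3"

```text
clock: 30.72
tcp_pos: [0.5632, 0.026, 0.0212]
orientation: [-0.075, 3.14, 0.002]
contact_force: [-8.5, 0.6, 26.3]
grip_width: 0.0376
gripper_force: 58.3
```

Request:
apply_moves --pt "0 0 0 0 0 -0.002 -0.1" --pt "0 0 0 0 0 0 0" --pt "0 0 0 0 0 0 0.2" --pt "0 0 0 0 0 0 0.5" --pt "0 0 0 0 0 -0.02 0.8" --pt "0 0 0 0 0 -0.035 1" --pt "0 0 0 0 0 -0.035 1" --pt "0 0 0 0 0 -0.03 1"

```text
clock: 31.38
tcp_pos: [0.5628, 0.0257, 0.1421]
orientation: [0.075, -3.141, 0.001]
contact_force: [1.8, 0.5, 0.7]
grip_width: 0.0852
gripper_force: 0.0
```

Request:
apply_moves --pt "0 0 1 0 0 0 1" --pt "0 0 1 0 0 0 1" --pt "0 0 1 0 0 0 1" --pt "0 0 1 0 0 0 1" --pt "0 0 1 0 0 0 1" --pt "0 0 1 0 0 0 1" --pt "0 0 1 0 0 0 1" --pt "0 0 1 0 0 0 1"

```text
clock: 32.05
tcp_pos: [0.5626, 0.0259, 0.1403]
orientation: [-1.216, -2.896, 0.001]
contact_force: [0.7, 0.4, 0.1]
grip_width: 0.0852
gripper_force: 0.0
```

Request:
apply_moves --pt "0 0 1 0 0 0 1" --pt "0 0 1 0 0 0 1" --pt "0 0 1 0 0 0 1" --pt "0 0 1 0 0 0 1" --pt "0 0 1 0 0 0 1" --pt "0 0 1 0 0 0 1" --pt "0 0 1 0 0 0 1" --pt "0 0 0 0 0 0 1"

```text
clock: 32.72
tcp_pos: [0.5626, 0.0261, 0.1402]
orientation: [-2.171, -2.271, 0.002]
contact_force: [0.4, 0.5, -0.2]
grip_width: 0.0853
gripper_force: 0.0
```

Request:
apply_moves --pt "0 0 0 0 0 0 1" --pt "0 0 0 0 0 0 1" --pt "0 0 0 0 0 0 1" --pt "0 0 0 0 0 0 1" --pt "0 0 0 0 0 0 1" --pt "0 0 0 0 0 0 1" --pt "0 0 0 0 0 0 1" --pt "0 0 0 0 0 0 1"

```text
clock: 33.38
tcp_pos: [0.5628, 0.0259, 0.1407]
orientation: [-2.167, -2.274, -0.0]
contact_force: [-0.9, -0.5, -0.2]
grip_width: 0.0854
gripper_force: 0.0
```

Run:
```python
from m import *
print("tool y az",np.degrees(np.arctan2(M[1,1],M[0,1])))
for s,ce,m in blobs(red(im),500):
    P=toz(C,np.argwhere(m)[:,::-1],.070);rc=cv2.minAreaRect(P[:,:2].astype(np.float32)); print(s[:5],rc)
    t=np.array([*rc[0],o["tcp_pos"][2]]); print("tool delta",((t-o["tcp_pos"])@M).round(4))
```

```text
[0.5628 0.0259 0.1407] [[-0.048, 0.999, 0.0], [0.999, 0.048, 0.0], [0.0, 0.0, -1.0]] 33.3833 0.08538943006330758
tool y az 2.7659550329295426
[ 241  191   80   51 3978] ((0.5624978542327881, 0.026610206812620163), (0.05716241896152496, 0.03840838000178337), 2.908046245574951)
tool delta [ 0.0007 -0.0003  0.    ]
```

Request:
apply_moves --pt "0 0 0 0.0007 0 0.02 1" --pt "0 0 0 0 0 0.03 1" --pt "0 0 0 0 0 0.03 1" --pt "0 0 0 0 0 0.025 1" --pt "0 0 0 0 0 0.0155 1" --pt "0 0 0 0 0 0 0.6" --pt "0 0 0 0 0 0 0.4" --pt "0 0 0 0 0 0 0.2"

```text
clock: 34.1
tcp_pos: [0.5636, 0.0263, 0.0213]
orientation: [2.167, 2.273, 0.002]
contact_force: [-0.7, 0.0, -0.6]
grip_width: 0.0575
gripper_force: 54.2
```

Request:
apply_moves --pt "0 0 0 0 0 0 0.1" --pt "0 0 0 0 0 0 0.1" --pt "0 0 0 0 0 0 0.1" --pt "0 0 0 0 0 0 0.1" --pt "0 0 0 0 0 0 0.1" --pt "0 0 0 0 0 0 0.1" --pt "0 0 0 0 0 0 0.1" --pt "0 0 0 0 0 0 0.1"

```text
clock: 34.77
tcp_pos: [0.5632, 0.0269, 0.0208]
orientation: [2.167, 2.274, 0.002]
contact_force: [-1.9, 0.6, 7.2]
grip_width: 0.0573
gripper_force: 54.8
```

Request:
apply_moves --pt "0 0 0 0 0 -0.01 0.1" --pt "0 0 0 0 0 -0.03 0.1" --pt "0 0 0 0 0 -0.04 0.1" --pt "0 0 0 0 0 -0.04 0.1" --pt "0 0 0 0 0 -0.04 0.1" --pt "0 0 0 -0.02 -0.002 0 0.1" --pt "0 0 0 -0.035 -0.0025 0 0.1" --pt "0 0 0 -0.038 -0.003 0 0.1"

```text
clock: 35.43
tcp_pos: [0.5603, -0.0655, 0.1813]
orientation: [2.162, 2.279, 0.003]
contact_force: [0.2, -0.6, -0.9]
grip_width: 0.0577
gripper_force: 54.4
```

Request:
apply_moves --pt "0 0 0 -0.038 -0.003 0 0.1" --pt "0 0 0 -0.038 -0.003 0 0.1" --pt "0 0 0 -0.038 -0.003 0 0.1" --pt "0 0 0 -0.038 -0.003 0 0.1" --pt "0 0 0 -0.036 0 0 0.1" --pt "0 0 -0.87 0 0 0 0.1" --pt "0 0 -0.87 0 0 0 0.1" --pt "0 0 0 0 0 0 0.1"

```text
clock: 36.1
tcp_pos: [0.556, -0.2562, 0.1806]
orientation: [-1.95, -2.463, 0.0]
contact_force: [0.1, 0.6, 0.3]
grip_width: 0.0577
gripper_force: 54.4
```

Request:
apply_moves --pt "0 0 0 0 0 0 0.1" --pt "0 0 0 0 0 0 0.1" --pt "0 0 0 0 0 0 0.1" --pt "0 0 0 0 0 0 0.1" --pt "0 0 0 0 0 0 0.1" --pt "0 0 0 0 0 0 0.1" --pt "0 0 0 0 0 0 0.1" --pt "0 0 0 0 0 0 0.1"

```text
clock: 36.77
tcp_pos: [0.5568, -0.2549, 0.1802]
orientation: [-1.951, -2.462, 0.0]
contact_force: [-0.6, 0.2, -1.1]
grip_width: 0.0578
gripper_force: 54.4
```

Run:
```python
from tote import *
from fit import *
from scipy.optimize import minimize
Mk=blue(im);vr=render(C,q)>0;print("cassette lid",[ (b[0][:4].tolist(),b[1].round(0)) for b in blobs(red(im),500)])
v=cv2.dilate(vr.astype(np.uint8),np.ones((25,25)));v[140:]=0
f=lambda x:(np.abs(render(C,x)-Mk)*v).sum()
x0=np.array(q);rs=minimize(f,x0,method="Nelder-Mead",options=dict(initial_simplex=x0+np.array([[0,0,0],[.005,0,0],[0,.005,0],[0,0,.05]]),xatol=1e-5,fatol=.5));print(rs.x.round(4),rs.fun,v.sum())
# cassette predicted silhouette if upright & centred, vs image
from jar import C as CT
for bx in(-.002,0,.002):
  print(bx,"base near edge row",proj(CT,[[bx+.019,0,.0205]])[0,1].round(1),"top near",proj(CT,[[bx+.019,0,.0205-.07]])[0,1].round(1))
h=cv2.cvtColor(im,cv2.COLOR_BGR2HSV);print([(y,h[y,281].tolist()) for y in range(180,320,5)])
```

```text
[ 0.5568 -0.2549  0.1802] [[-0.228, 0.974, -0.0], [0.974, 0.228, 0.0], [0.0, -0.0, -1.0]] 36.7667 0.05779239580286604
in tote [0.0006 0.0302] tool y az deg 13.19 want 12.95
cassette lid [([516, 144, 44, 35], array([539., 158.])), ([492, 185, 68, 38], array([526., 203.])), ([471, 223, 64, 38], array([502., 242.])), ([451, 259, 60, 37], array([480., 277.])), ([198, 267, 166, 96], array([280., 309.]))]
[ 0.563  -0.2845  0.226 ] 0.0 0
-0.002 base near edge row 217.6 top near 283.4
0 base near edge row 214.2 top near 278.2
0.002 base near edge row 210.8 top near 272.9
[(180, [112, 194, 83]), (185, [110, 223, 79]), (190, [112, 203, 84]), (195, [110, 216, 78]), (200, [112, 196, 69]), (205, [111, 214, 68]), (210, [111, 190, 47]), (215, [110, 204, 45]), (220, [28, 23, 135]), (225, [22, 28, 136]), (230, [27, 21, 132]), (235, [25, 21, 134]), (240, [25, 24, 137]), (245, [23, 25, 134]), (250, [18, 25, 134]), (255, [23, 23, 134]), (260, [24, 29, 134]), (265, [24, 22, 184]), (270, [0, 212, 107]), (275, [0, 203, 113]), (280, [1, 209, 151]), (285, [2, 214, 138]), (290, [2, 220, 131]), (295, [0, 224, 142]), (300, [2, 226, 132]), (305, [1, 228, 130]), (310, [1, 226, 133]), (315, [0, 222, 130])]
```

Request:
apply_moves --pt "0 0 0 0 0 0.025 0.1" --pt "0 0 0 0 0 0.025 0.1" --pt "0 0 0 0 0 0.02 0.1" --pt "0 0 0 0 0 0.015 0.1" --pt "0 0 0 0 0 0.01 0.1" --pt "0 0 0 0 0 0 0.1" --pt "0 0 0 0 0 0 0.1" --pt "0 0 0 0 0 0 0.1"

```text
clock: 37.48
tcp_pos: [0.5574, -0.2556, 0.0862]
orientation: [1.951, 2.46, 0.001]
contact_force: [0.1, 0.1, -0.9]
grip_width: 0.0576
gripper_force: 54.3
```

Request:
apply_moves --pt "0 0 0 0 0 0.015 0.1" --pt "0 0 0 0 0 0.015 0.1" --pt "0 0 0 0 0 0.015 0.1" --pt "0 0 0 0 0 0.008 0.1" --pt "0 0 0 0 0 0.004 0.1" --pt "0 0 0 0 0 0.001 0.1" --pt "0 0 0 0 0 0 0.1" --pt "0 0 0 0 0 0 0.1"

```text
clock: 38.15
tcp_pos: [0.5572, -0.2554, 0.0278]
orientation: [1.951, 2.461, 0.0]
contact_force: [0.2, -0.5, -1.0]
grip_width: 0.0572
gripper_force: 54.3
```

Request:
apply_moves --pt "0 0 0 0 0 0.001 0.1" --pt "0 0 0 0 0 0.001 0.1" --pt "0 0 0 0 0 0.001 0.1" --pt "0 0 0 0 0 0 0.1" --pt "0 0 0 0 0 0 0.1" --pt "0 0 0 0 0 0 0.1" --pt "0 0 0 0 0 0 0.1" --pt "0 0 0 0 0 0 0.1"

```text
clock: 38.82
tcp_pos: [0.5573, -0.2552, 0.0259]
orientation: [1.951, 2.461, 0.002]
contact_force: [-3.2, 1.8, 12.0]
grip_width: 0.0572
gripper_force: 55.5
```

Request:
apply_moves --pt "0 0 0 0 0 0 0.4" --pt "0 0 0 0 0 0 0.6" --pt "0 0 0 0 0 0 0.8" --pt "0 0 0 0 0 0 0.8" --pt "0 0 0 0 0 -0.02 0.8" --pt "0 0 0 0 0 -0.035 0.8" --pt "0 0 0 0 0 -0.04 0.8" --pt "0 0 0 0 0 -0.04 0.8"

```text
clock: 39.48
tcp_pos: [0.556, -0.2549, 0.16]
orientation: [-1.951, -2.46, 0.002]
contact_force: [2.0, -0.6, 0.6]
grip_width: 0.0769
gripper_force: 0.0
```

Request:
apply_moves --pt "0 0 0 -0.02 0 -0.035 0.8" --pt "0 0 0 -0.02 0 -0.02 0.8" --pt "0 0 0 0 0 0 0.8" --pt "0 0 0 0 0 0 0.8" --pt "0 0 0 0 0 0 0.8" --pt "0 0 0 0 0 0 0.8" --pt "0 0 0 0 0 0 0.8" --pt "0 0 0 0 0 0 0.8"

```text
clock: 40.15
tcp_pos: [0.5656, -0.2929, 0.213]
orientation: [-1.949, -2.461, 0.001]
contact_force: [-0.6, -0.7, -0.1]
grip_width: 0.0766
gripper_force: 0.0
```

Run:
```python
from tote import *
from fit import *
from scipy.optimize import minimize
cv2.imwrite("pics/w5.png",im);np.save("w5.npy",np.r_[o["tcp_pos"],o["orientation"]])
Mk=blue(im);x0=np.array(q)
v=cv2.dilate((render(C,q)>0).astype(np.uint8),np.ones((25,25)))
inv=np.zeros((420,560),np.uint8)
for b in(box(-.032,.032,.009,.05,.005,.078),box(-.025,.025,-.05,-.001,.005,.076)):
    cv2.fillConvexPoly(inv,cv2.convexHull(proj(C,place(b,q)).astype(np.int32)),1)
inv=cv2.dilate(inv,np.ones((9,9)));v[inv>0]=0
for lim in(215,245):
    w=v.copy();w[lim:]=0
    f=lambda x:(np.abs(render(C,x)-Mk)*w).sum()
    rs=minimize(f,x0,method="Nelder-Mead",options=dict(initial_simplex=x0+np.array([[0,0,0],[.005,0,0],[0,.005,0],[0,0,.05]]),xatol=1e-5,fatol=.5));print(rs.x.round(4),rs.fun)
print([(b[0][:5].tolist(),tt(toz(C,[b[1]],.075)[0])) for b in blobs(red(im),300)])
cv2.imwrite("pics/m4.png",cv2.resize(im[40:320,130:430],(750,600)[:2],interpolation=cv2.INTER_CUBIC)[:600])
```

```text
[ 0.5656 -0.2929  0.213 ] [[-0.229, 0.973, -0.002], [0.973, 0.229, 0.001], [0.001, -0.002, -1.0]] 40.15 0.07659493117364259
in tote [ 0.0006 -0.0088] tool y az deg 13.25 want 12.95
[ 0.5629 -0.2845  0.2388] 247.98039215686273
[ 0.5631 -0.2845  0.2371] 336.443137254902
[([522, 45, 38, 41, 938], array([0.2141, 0.1055])), ([499, 92, 61, 36, 1377], array([0.2126, 0.0682])), ([250, 133, 64, 43, 2618], array([0.    , 0.0297])), ([477, 134, 62, 34, 1233], array([0.2017, 0.0339])), ([457, 171, 59, 34, 1106], array([ 1.897e-01, -1.000e-04])), ([260, 190, 44, 42, 1456], array([ 0.0007, -0.0239])), ([439, 206, 56, 33, 985], array([ 0.1776, -0.0341]))]
```

View pics/m4.png

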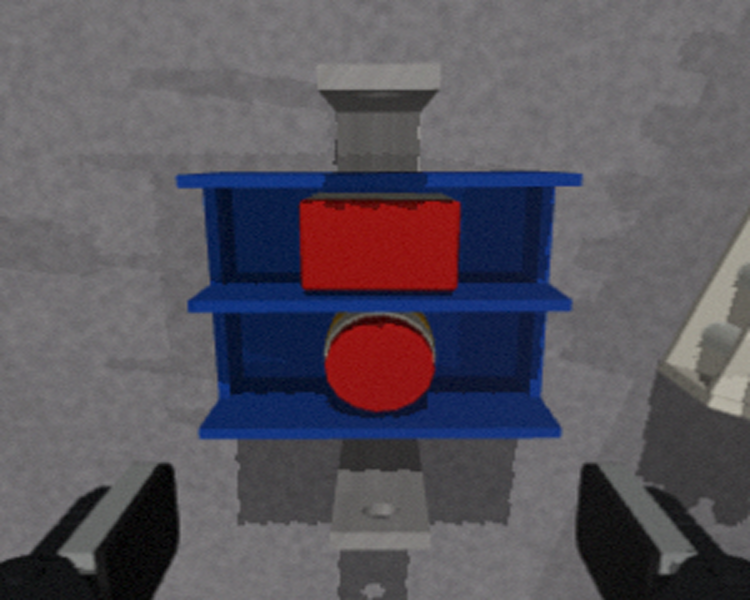

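Both samples stand in place: the cassette lid is at crop (379,245) in the slot and the jar cap at (380,360) in the bay. The bracket tops are at crop (379,77) and (380,540). I'll work out the eye line from those.

Run:
```python
from h import *
w=np.load("w5.npy");C=cam("wrist",{"tcp_pos":w[:3],"orientation":w[3:]})
im=cv2.imread("pics/w5.png")
F=lambda u,v:[130+u/2.5,40+v/2.143]
p=toz(C,[F(317,77),F(440,77),F(331,540),F(430,540)],.112);print(p.round(4))
a=p[:2].mean(0);b=p[2:].mean(0);d=a-b;print("slot br",a,"bay br",b,"len",np.linalg.norm(d),"az",np.degrees(np.arctan2(d[1],d[0]))-90, "mid",(a+b)/2)
t=cam("top");ti=cv2.imread("pics/top.png")
# rod
for n in("top","scene"):
    i=cv2.imread(f"pics/{n}.png");K=cam(n)
g=grab_frame("top");K=cam("top")
for s,ce,m in blobs(orange(g),100): print(ce.round(1),cv2.minAreaRect(toz(K,np.argwhere(m)[:,::-1],.018)[:,:2].astype(np.float32)))
```

```text
[[ 0.525  -0.2007  0.112 ]
 [ 0.5599 -0.1924  0.112 ]
 [ 0.5675 -0.3751  0.112 ]
 [ 0.6021 -0.3668  0.112 ]]
slot br [ 0.54243643 -0.19651967  0.112     ] bay br [ 0.58478213 -0.37093573  0.112     ] len 0.1794829300573153 az 13.64654721433746 mid [ 0.56360928 -0.2837277   0.112     ]
[183.7 157.1] ((0.7640868425369263, 0.1987798810005188), (0.04511788859963417, 0.02409239299595356), 18.252132415771484)
[239.1 282. ] ((0.45389363169670105, 0.08556731045246124), (0.018088070675730705, 0.055752113461494446), 3.074988842010498)
```

Request:
apply_moves --pt "0 0 0 0.0388 -0.0023 0 0.2" --pt "0 0 0 0.0388 -0.0023 0 0.2" --pt "0 0 0 0.0388 -0.0023 0 0.2" --pt "0 0 0 0.0388 -0.0023 0 0.2" --pt "0 0 0 0.0388 -0.0023 0 0.2" --pt "0 0 0 0.0388 -0.0023 0 0.2" --pt "0 0 0 0.0388 -0.0023 0 0.2" --pt "0 0 0 0.0388 -0.0023 0 0.2"

```text
clock: 40.92
tcp_pos: [0.4761, 0.0057, 0.2141]
orientation: [-1.951, -2.462, -0.0]
contact_force: [0.4, 0.5, 0.1]
grip_width: 0.0516
gripper_force: 0.0
```

Request:
apply_moves --pt "0 0 0 0.0388 -0.0023 0 0.2" --pt "0 0 0 0.0388 -0.0023 0 0.2" --pt "0 0 0.83 0 0 0.028 0.2" --pt "0 0 0.83 0 0 0.028 0.2" --pt "0 0 0 0 0 0.028 0.2" --pt "0 0 0 0 0 0 0.2" --pt "0 0 0 0 0 0 0.2" --pt "0 0 0 0 0 0 0.2"

```text
clock: 41.58
tcp_pos: [0.4558, 0.0782, 0.1313]
orientation: [2.158, 2.282, 0.001]
contact_force: [-0.3, -0.3, -0.3]
grip_width: 0.0512
gripper_force: 0.0
```

Request:
apply_moves --pt "0 0 0 0 0 0 0.2" --pt "0 0 0 0 0 0 0.2" --pt "0 0 0 0 0 0 0.2" --pt "0 0 0 0 0 0 0.2" --pt "0 0 0 0 0 0 0.2" --pt "0 0 0 0 0 0 0.2" --pt "0 0 0 0 0 0 0.2" --pt "0 0 0 0 0 0 0.2"

```text
clock: 42.25
tcp_pos: [0.4549, 0.0785, 0.1302]
orientation: [-2.158, -2.283, 0.0]
contact_force: [0.9, -0.0, -0.3]
grip_width: 0.0512
gripper_force: 0.0
```

Run:
```python
from m import *
from fit import box,place
from scipy.optimize import minimize
cv2.imwrite("pics/w6.png",im);print("tool y az",np.degrees(np.arctan2(M[1,1],M[0,1])))
bs=blobs(orange(im),200);print([(b[0][:5].tolist()) for b in bs])
m=max(bs,key=lambda b:b[0][4])[2].astype(np.float32)
def rend(x):
    I=np.zeros((1680,2240),np.uint8);p=(proj(C,place(box(-.028,.028,-.009,.009,0,.022),x))+.5)*4
    cv2.fillConvexPoly(I,np.round(cv2.convexHull(p.astype(np.float32))*16).astype(np.int32),255,shift=4);return cv2.resize(I,(560,420),interpolation=cv2.INTER_AREA)/255.
x0=np.array([.4539,.0856,np.radians(-86.7)])
rs=minimize(lambda x:np.abs(rend(x)-m).sum(),x0,method="Nelder-Mead",options=dict(initial_simplex=x0+np.array([[0,0,0],[.006,0,0],[0,.006,0],[0,0,.06]]),xatol=1e-5,fatol=.3));x=rs.x
print(x[:2].round(4),np.degrees(x[2]),rs.fun,m.sum())
g=x[:2]+.007*np.array([np.cos(x[2]),np.sin(x[2])]);print("tool delta",((np.array([*g,.003])-o["tcp_pos"])@M).round(4),"turn units",(np.degrees(np.arctan2(M[1,1],M[0,1]))-(np.degrees(x[2])+90))/6)
```

```text
[0.4549 0.0785 0.1302] [[-0.056, 0.998, -0.0], [0.998, 0.056, 0.0], [0.0, -0.0, -1.0]] 42.25 0.051225876625725315
tool y az 3.233445936636403
[[267, 159, 22, 68, 1377]]
[0.451  0.0852] -86.57237542547328 107.30196078431372 1377.0
tool delta [-1.000e-04 -3.500e-03  1.272e-01] turn units -0.03236310631505246
```

Request:
apply_moves --pt "0 0 0 0 -0.0035 0.02 0.1" --pt "0 0 0 0 0 0.03 0.1" --pt "0 0 0 0 0 0.03 0.1" --pt "0 0 0 0 0 0.025 0.1" --pt "0 0 0 0 0 0.014 0.1" --pt "0 0 0 0 0 0.005 0.1" --pt "0 0 0 0 0 0.002 0.1" --pt "0 0 0 0 0 0 0.1"

```text
clock: 42.97
tcp_pos: [0.4517, 0.0782, 0.0044]
orientation: [2.158, 2.283, 0.0]
contact_force: [0.2, 0.6, 0.6]
grip_width: 0.0469
gripper_force: 0.0
```

Request:
apply_moves --pt "0 0 0 0 0 0 -0.2" --pt "0 0 0 0 0 0 -0.4" --pt "0 0 0 0 0 0 -0.7" --pt "0 0 0 0 0 0 -0.8" --pt "0 0 0 0 0 0 -0.8" --pt "0 0 0 0 0 0 -0.8" --pt "0 0 0 0 0 0 -0.8" --pt "0 0 0 0 0 0 -0.8" --grip_force 60

```text
clock: 43.63
tcp_pos: [0.4521, 0.0787, 0.0052]
orientation: [2.157, 2.283, 0.003]
contact_force: [-1.4, 0.3, 7.7]
grip_width: 0.0168
gripper_force: 58.8
```

Request:
apply_moves --pt "0 0 0 0 0 -0.01 -0.8" --pt "0 0 0 0 0 -0.03 -0.8" --pt "0 0 0 0 0 -0.035 -0.8" --pt "0 0 0 0 0 -0.008 -0.8" --pt "0 0 -0.87 0 0 0 -0.8" --pt "0 0 -0.87 0 0 0 -0.8" --pt "0 0 0 -0.0187 0.0114 0 -0.8" --pt "0 0 0 -0.0187 0.0114 0 -0.8"

```text
clock: 44.3
tcp_pos: [0.482, 0.0484, 0.0876]
orientation: [-1.936, -2.473, -0.002]
contact_force: [-0.2, -0.4, -0.9]
grip_width: 0.0166
gripper_force: 59.1
```

Request:
apply_moves --pt "0 0 0 0 0 0 -0.8" --pt "0 0 0 0 0 0 -0.8" --pt "0 0 0 0 0 0 -0.8" --pt "0 0 0 0 0 0 -0.8" --pt "0 0 0 0 0 0 -0.8" --pt "0 0 0 0 0 0 -0.8" --pt "0 0 0 0 0 0 -0.8" --pt "0 0 0 0 0 0 -0.8"

```text
clock: 44.97
tcp_pos: [0.4822, 0.0477, 0.0872]
orientation: [-1.94, -2.47, 0.0]
contact_force: [-0.6, -0.1, -1.0]
grip_width: 0.0166
gripper_force: 59.0
```

```bash
cat > rod.py <<'E'
from m import *
a=np.radians(13.6);u=np.array([-np.sin(a),np.cos(a)]);x=np.array([np.cos(a),np.sin(a)]);Mid=np.array([.5633,-.2841])
P=o["tcp_pos"];d=P[:2]-Mid;print("along",(d@u).round(4),"lateral",(d@x).round(4),"az",np.degrees(np.arctan2(M[1,1],M[0,1])).round(2),"toolx up",M[2,0].round(4),"z",P[2].round(4),"F",o["contact_force"].round(1))
tip=P-.226*M[:,0]-.0058*M[:,2];dt=tip[:2]-Mid;print("tip",tip.round(4),"lateral",(dt@x).round(4),"along",(dt@u).round(4))
E
python3 - <<'E'
from rod import *
for n in("top","scene"):
    g=grab_frame(n);cv2.imwrite(f"pics/rod_{n}.png",g);K=cam(n)
    shaft=np.array([P+(-t)*M[:,0]-.0058*M[:,2] for t in(.05,.1,.15,.2,.226)]);print(n,proj(K,shaft).round(1).tolist())
    e=np.r_[Mid+.09*u,.094];print("eye px",proj(K,[e]).round(1))
    print([(b[1].round(1),b[0][4]) for b in blobs(orange(g),30)])
A=cv2.imread("pics/rod_top.png");
# shaft profile across columns in top view
pr=proj(cam("top"),[P-t*M[:,0]-.0058*M[:,2] for t in(.08,.12,.16,.2,.22,.24)])
for p in pr:
    c=int(round(p[0]));r0=int(round(p[1]));print(c,p[1].round(1),A[r0-6:r0+7,c].mean(1).round(0).tolist())
E
```

```text
[0.4822 0.0477 0.0872] [[-0.237, 0.972, -0.0], [0.972, 0.237, 0.0], [0.0, -0.0, -1.0]] 44.9667 0.01662566916938355
along 0.3415 lateral -0.0008 az 13.71 toolx up 0.0002 z 0.0872 F [-0.6 -0.1 -1. ]
tip [ 0.5358 -0.1719  0.0929] lateral -0.0004 along 0.1155
top [[275.2, 257.9], [297.6, 250.2], [319.8, 242.6], [341.8, 235.0], [353.2, 231.1]]
eye px [[364.3 227. ]]
[(array([183.6, 157.2]), np.int32(120))]
scene [[322.1, 190.7], [302.5, 185.6], [283.6, 180.6], [265.6, 175.9], [256.4, 173.5]]
eye px [[247.6 170.9]]
[(array([300.2,  78. ]), np.int32(56)), (array([352.1, 198.3]), np.int32(127)), (array([311.1, 296.5]), np.int32(785)), (array([309.5, 330.1]), np.int32(83))]
289 253.3 [109.0, 114.0, 110.0, 93.0, 84.0, 98.0, 87.0, 91.0, 76.0, 75.0, 75.0, 80.0, 77.0]
307 247.1 [110.0, 111.0, 78.0, 72.0, 88.0, 96.0, 84.0, 78.0, 79.0, 81.0, 80.0, 80.0, 78.0]
324 241.1 [108.0, 112.0, 114.0, 75.0, 84.0, 95.0, 89.0, 80.0, 79.0, 116.0, 82.0, 79.0, 80.0]
342 235.0 [78.0, 80.0, 84.0, 69.0, 89.0, 97.0, 83.0, 77.0, 78.0, 76.0, 76.0, 80.0, 76.0]
351 232.0 [76.0, 79.0, 78.0, 74.0, 92.0, 97.0, 85.0, 77.0, 82.0, 78.0, 76.0, 80.0, 79.0]
359 229.0 [49.0, 54.0, 52.0, 53.0, 51.0, 49.0, 51.0, 53.0, 52.0, 51.0, 55.0, 52.0, 54.0]
```

Request:
apply_moves --pt "0 0 0 -0.004 0.0005 -0.001 -0.8" --pt "0 0 0 -0.006 0 0 -0.8" --pt "0 0 0 -0.006 0 0 -0.8" --pt "0 0 0 -0.006 0 0 -0.8" --pt "0 0 0 -0.006 0 0 -0.8" --pt "0 0 0 -0.006 0 0 -0.8" --pt "0 0 0 -0.006 0 0 -0.8" --pt "0 0 0 0 0 0 -0.8"

```text
clock: 45.78
tcp_pos: [0.4927, 0.007, 0.0883]
orientation: [1.943, 2.468, -0.0]
contact_force: [-0.2, 0.2, -1.0]
grip_width: 0.0164
gripper_force: 59.0
```

Run:
```python
from rod import *
```

```text
[0.4927 0.007  0.0883] [[-0.234, 0.972, 0.0], [0.972, 0.234, -0.001], [-0.001, 0.0, -1.0]] 45.7833 0.016355912337731343
along 0.2995 lateral -0.0002 az 13.56 toolx up -0.0007 z 0.0883 F [-0.2  0.2 -1. ]
tip [ 0.5457 -0.2127  0.0943] lateral -0.0003 along 0.0735
```

Request:
apply_moves --pt "0 0 0 -0.015 0 0 -0.8" --pt "0 0 0 -0.02 0 0 -0.8" --pt "0 0 0 -0.02 0 0 -0.8" --pt "0 0 0 -0.02 0 0 -0.8" --pt "0 0 0 -0.02 0 0 -0.8" --pt "0 0 0 -0.02 0 0 -0.8" --pt "0 0 0 -0.02 0 0 -0.8" --pt "0 0 0 -0.006 0 0 -0.8"

```text
clock: 46.5
tcp_pos: [0.5262, -0.1314, 0.0885]
orientation: [1.944, 2.466, -0.001]
contact_force: [-0.3, -0.9, -1.2]
grip_width: 0.0165
gripper_force: 59.0
```

Run:
```python
from rod import *
```

```text
[ 0.5262 -0.1314  0.0885] [[-0.234, 0.972, 0.001], [0.972, 0.234, -0.002], [-0.002, 0.001, -1.0]] 46.5 0.01653413208068439
along 0.1571 lateral -0.0002 az 13.51 toolx up -0.0019 z 0.0885 F [-0.3 -0.9 -1.2]
tip [ 0.579  -0.3511  0.0947] lateral -0.0005 along -0.0688
```

Now the second eye: slowly, 30 mm.

Request:
apply_moves --pt "0 0 0 -0.005 0.0003 0 -0.8" --pt "0 0 0 -0.005 0 0 -0.8" --pt "0 0 0 -0.005 0 0 -0.8" --pt "0 0 0 -0.005 0 0 -0.8" --pt "0 0 0 -0.005 0 0 -0.8" --pt "0 0 0 -0.005 0 0 -0.8" --pt "0 0 0 0 0 0 -0.8" --pt "0 0 0 0 0 0 -0.8"

```text
clock: 47.22
tcp_pos: [0.5331, -0.1578, 0.0882]
orientation: [1.942, 2.469, -0.0]
contact_force: [0.2, -1.2, -1.5]
grip_width: 0.0167
gripper_force: 59.0
```

Run:
```python
from rod import *
```

```text
[ 0.5331 -0.1578  0.0882] [[-0.236, 0.972, -0.0], [0.972, 0.236, -0.0], [-0.0, -0.0, -1.0]] 47.2167 0.016726227796779458
along 0.1299 lateral 0.0003 az 13.64 toolx up -0.0 z 0.0882 F [ 0.2 -1.2 -1.5]
tip [ 0.5864 -0.3774  0.094 ] lateral 0.0005 along -0.0961
```

Request:
apply_moves --pt "0 0 0 -0.004 0 0 -0.8" --pt "0 0 0 -0.004 0 0 -0.8" --pt "0 0 0 -0.003 0 0 -0.8" --pt "0 0 0 -0.002 0 0 -0.8" --pt "0 0 0 -0.001 0 0 -0.8" --pt "0 0 0 -0.001 0 0 -0.8" --pt "0 0 0 0 0 0 -0.8" --pt "0 0 0 0 0 0 -0.8"

```text
clock: 47.93
tcp_pos: [0.5364, -0.1714, 0.088]
orientation: [-1.94, -2.47, -0.0]
contact_force: [-1.7, 2.8, -0.8]
grip_width: 0.0167
gripper_force: 59.3
```

Run:
```python
from rod import *
```

```text
[ 0.5364 -0.1714  0.088 ] [[-0.237, 0.972, -0.001], [0.972, 0.237, 0.001], [0.001, -0.0, -1.0]] 47.9333 0.016652177688585575
along 0.1158 lateral 0.0004 az 13.7 toolx up 0.0009 z 0.088 F [-1.7  2.8 -0.8]
tip [ 0.59   -0.391   0.0936] lateral 0.0008 along -0.1102
```

Request:
apply_moves --pt "0 0 0 -0.001 0 0.001 -0.8" --pt "0 0 0 0 0 0.001 -0.8" --pt "0 0 0 0 0 0.001 -0.8" --pt "0 0 0 0 0 0 -0.8" --pt "0 0 0 0 0 0 -0.75" --pt "0 0 0 0 0 0 -0.6" --pt "0 0 0 0 0 0 -0.5" --pt "0 0 0 0 0 0 -0.3"

```text
clock: 48.65
tcp_pos: [0.5373, -0.1736, 0.0854]
orientation: [1.94, 2.469, -0.0]
contact_force: [0.8, -0.7, 0.4]
grip_width: 0.0299
gripper_force: 0.0
```

Request:
apply_moves --pt "0 0 0 0 0 0 -0.2" --pt "0 0 0 0 0 0 -0.2" --pt "0 0 0 0 0 -0.01 -0.2" --pt "0 0 0 0 0 -0.03 -0.2" --pt "0 0 0 0 0 -0.035 -0.2" --pt "0 0 0 0 0 -0.035 -0.2" --pt "0 0 0 0 0 0 -0.2" --pt "0 0 0 0 0 0 -0.2"

```text
clock: 49.32
tcp_pos: [0.5384, -0.1737, 0.1978]
orientation: [1.939, 2.466, 0.005]
contact_force: [-1.0, -0.0, -0.1]
grip_width: 0.0343
gripper_force: 0.0
```

Run:
```python
from rod import *
from fit import box,place
from scipy.optimize import minimize
cv2.imwrite("pics/w7.png",im)
bs=blobs(orange(im),200);print([b[0].tolist() for b in bs])
m=max(bs,key=lambda b:b[0][4])[2].astype(np.float32)
def rend(x):
    I=np.zeros((1680,2240),np.uint8);p=(proj(C,place(box(-.028,.028,-.009,.009,.081,.103),x))+.5)*4
    cv2.fillConvexPoly(I,np.round(cv2.convexHull(p.astype(np.float32))*16).astype(np.int32),255,shift=4);return cv2.resize(I,(560,420),interpolation=cv2.INTER_AREA)/255.
x0=np.array([*(Mid+.122*u),a-np.pi/2])
rs=minimize(lambda y:np.abs(rend(y)-m).sum(),x0,method="Nelder-Mead",options=dict(initial_simplex=x0+np.array([[0,0,0],[.006,0,0],[0,.006,0],[0,0,.06]]),xatol=1e-5,fatol=.3))
g=rs.x[:2]-Mid;print("grip along (want .122)",g@u,"lat",g@x,"az",np.degrees(rs.x[2]-x0[2]),rs.fun,m.sum())
```

```text
[ 0.5384 -0.1737  0.1978] [[-0.236, 0.972, 0.005], [0.972, 0.236, -0.0], [-0.002, 0.005, -1.0]] 49.3167 0.03429074866685162
along 0.1132 lateral 0.0017 az 13.66 toolx up -0.0016 z 0.1978 F [-1.  -0.  -0.1]
tip [ 0.5917 -0.3933  0.204 ] lateral 0.0019 along -0.1128
[[268, 158, 22, 70, 1516]]
grip along (want .122) 0.12311828373439847 lat -0.00046483145304227966 az 0.666753900231774 128.19607843137254 1516.0
```

Run:
```python
from bench import order
print(order.hand_in())
```

```text
the job is handed in; nothing more can be done
None
```

I handed the job in at about 49 s of the 72 s. Camera checks beforehand showed the cassette in the narrow slot and the jar upright in the wide bay (it slipped on a first try and was regrasped), with the rod through both eyes, its grip within about 1 mm of home; I was not shown the verdict.

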